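Cover the tub and take off only its outer lid

TASK

Slide the open tub along the counter, without lifting or tipping it, until it stands centred on the round cork inlay. Then, by the wooden knob, carry the two nested lids together from the low bamboo shelf and lower them onto the tub until both sit fully home before you let go; next take the metal outer lid by its collar and lift it straight up on its own, leaving the inner lid seated in the tub. Finish while still holding the outer lid level in the gripper, about 10 cm above its seat on the tub, and leave the mortar, the pestle and the whisk alone.

Things in the scene. Friction and masses are not known exactly. Their poses are not given: they have to be found in the camera images.
- tub: Loose round open white plastic tub, 70 mm high, outside diameter 104 mm at the foot and 98 mm at the rim, wall 4 mm (mouth 90 mm across), about 0.4 kg; too wide to grip across, so it is pushed. Origin: centre of its underside; z up. It starts to the left or to the right of the inlay, clear of it.
- spot_center (a point): Centre of the fixed round cork inlay (124 mm across with a thin dark metal edge, flush with the counter, no step to slide over) where the tub must stand; at counter height.
- shelf: Fixed low slatted bamboo shelf, 150 x 150 mm, its top 30 mm above the counter; the nested lids start on it. Origin: centre of its underside, at counter height. It stands on the side of the inlay opposite the tub.
- inner_knob (a point): Loose wooden inner lid: flange 102 mm wide, 5 thick; plug 80 wide, 12 deep below it fits the tub's mouth; upright knob 20 mm in diameter rises through the outer lid's collar, 26 mm free above it. Point: mid free knob on the axis, 13 below its top, 39 above flange top, 56 above plug foot; seated, 114 mm above the tub's underside. z up. Outer lid rests on the flange, so the knob lifts both. 0.16 kg.
- outer_collar (a point): Loose aluminium outer lid: flat cap 114 mm wide, 14 mm skirt (108 inside) round flange and tub rim; round collar on top, 48 mm outside, 38 bore, 22 high, knob loose in it. Point: on the axis, mid collar: 11 above the flat top, 11 below collar top, 29 above skirt edge. Nested: 24 mm below inner_knob; seated: 90 mm above the tub's underside. z up. 0.12 kg.
- mortar: Bystander: white ceramic mortar with a blue rim, 120 mm across, 88 mm high, beyond the work. Origin: centre of its underside.
- pestle: Bystander: white porcelain pestle, 150 mm long, 32 mm thick, lying along its y axis. Origin: under its middle, on the counter.
- whisk: Bystander: stainless wire whisk, 230 mm long, 48 mm thick, lying along its y axis. Origin: under its middle, on the counter.
Not all that is in view belongs to the job. There is more than one size of the part that bears outer_collar; the job needs the middle-sized. What is shaped like the tub but green or purple is not meant.

How it is judged:
On the way, in this order (a step that is already met when the one before it is completed fails the run):
1. the tub stands on the cork inlay, centred within 20 mm, while the lids still lie on the shelf (horizontal distance between tub and spot_center below 0.02 m and height (world z) of tub below 0.004 m and distance of inner_knob from where it was at the start of the episode below 0.02 m), for 0.2 s.
2. both lids sit fully home on the tub, nested, and the fingers have let go of them (horizontal distance between inner_knob and tub below 0.009 m and z of inner_knob in the frame of tub between 0.11 and 0.1175 m and z of outer_collar in the frame of tub below 0.0945 m and horizontal distance between outer_collar and tub below 0.012 m and contact force between the fingers and inner_lid below 0.1 N), for 0.2 s.
At the end, for the whole second after the job is handed in: Tub upright on the counter within 25 mm of the inlay centre; inner lid seated in it (4 mm in height, 9 mm off axis, 0.06 rad); outer lid held still in the fingers, level within 0.25 rad, 60 to 170 mm above its seat, within 50 mm of the tub axis, touching neither inner lid nor tub (horizontal distance between tub and spot_center below 0.025 m and height (world z) of tub below 0.004 m and angle between tub's own z axis and vertical below 0.05 rad and horizontal distance between inner_knob and tub below 0.009 m and z of inner_knob in the frame of tub between 0.11 and 0.1175 m and angle between inner_knob's own z axis and vertical below 0.06 rad and z of outer_collar in the frame of tub between 0.15 and 0.26 m and horizontal distance between outer_collar and tub below 0.05 m and angle between outer_collar's own z axis and vertical below 0.25 rad and linear speed of outer_lid below 0.03 m/s and contact force between the fingers and outer_lid above 1 N and contact force between outer_lid and inner_lid below 0.1 N and contact force between outer_lid and tub below 0.1 N); the arm keeps its last pose, push and grip.
It fails at once if the tub is lifted off the counter or tipped (height (world z) of tub above 0.012 m or angle between tub's own z axis and vertical above 0.2 rad).
It fails at once if the outer lid is taken apart from the inner lid while the inner lid is not seated in the tub ((horizontal distance between inner_knob and tub above 0.02 m or z of inner_knob in the frame of tub above 0.125 m) and distance between outer_collar and inner_knob above 0.045 m).
It fails at once if the lids are let go above the tub, not lowered until they rest (horizontal distance between inner_knob and tub below 0.06 m and z of inner_knob in the frame of tub above 0.124 m and contact force between the fingers and inner_lid below 0.05 N).
It fails at once if the mortar, pestle or whisk is moved more than 30 mm (distance of any of mortar, pestle, whisk from where it was at the start of the episode above 0.03 m).
It also fails if it takes over 72 s, if anything falls off the work surface, if the arm or the gripper's body presses on something with over 40 N, if the wrist force passes 120 N, or if a joint passes its speed limit or range.

ROBOT

A 6-joint arm with a two-finger parallel gripper is mounted at the origin on the work surface. World frame = base frame: x ahead of the robot, y to its left, z up, the work surface at z = 0. Lengths are in m, angles in rad, forces in N, time in s.
With the tool pointing down it reaches from about 0.425 to 0.95 m from the base axis. Payload 3.5 kg.
Tool frame: the origin (TCP) lies midway between the tips of the shut fingers; the grasp point (between the pads) lies 19 mm behind it; z points along the fingers, y is the direction in which the jaws open and shut (so a half turn about z gives the same grasp; the last joint's range is limited). The gripper opens to 85 mm and grips with 20 to 120 N. Pads are 22 mm wide; open, the fingers measure 114 mm over their backs; the gripper's body (76 mm by 85 mm) begins 54 mm behind the grasp point. The pads swing forward as they close: fully open they stand 13 mm farther back than shut.
Start: joints at [1.155, 0.286, 1.577, -0, 1.279, -0.15], TCP at [0.177, 0.651, 0.231] pointing down, gripper open.
Joint ranges: [-2.77, 2.77], [-0.9, 2.22], [0.21, 2.48], [-1.53, 4.67], [0.24, 2.81], [-2.84, 2.84]. Speed limits (rad/s): [2.79, 2.79, 3.14, 3.14, 3.14, 3.14].

INTERFACE

Orientations are given as a 3x3 rotation matrix whose columns are the frame's x, y, z axes.
In Python, from station import readout, vision, finish_job gives the robot as it stands.
- The arm moves only by the tool jog_arm, never from a script. Its argument "motion" is a list that holds one entry, the list of rows, each a list of 5 numbers: the finger opening in mm, from 0 to 85.4, then the shift along the tool's x, y, z in units of 40 mm (1.0 is 40 mm), then the turn about the tool's z in units of 6 degrees (1.0 is 6 degrees). A call has 1 to 20 rows; each row shifts and turns the pose as measured when the row begins, along the tool's axes as they then stand; what a row does not reach is not made up. A row lasts 1/12 s, in which the tool goes at most 41.7 mm and 7.16 degrees, less where a joint would pass 70% of its speed; a pose out of reach is approached as far as the arm can. A call is refused whole if a number of a shift passes 1 or a number of a turn 1, either way. A call with a gripper value outside its range is refused whole. The fingers move at their own pace and stop on an object; "squeeze" is the grip in N (left out, the last holds). Time passes only in rows, so rows that do not move let the fingers close. It gives the time, the measured TCP pose, the force and the opening at its end, in the units of the state.
- readout.get_state(): the state, without advancing time (a new reading comes with each control period).
- vision.snapshot(name): name is "scene" or "top"; returns a dict with "image" (420x560x3 uint8, red, green, blue), "camera_matrix" (3x3 intrinsics, pixels), "camera_from_world" (4x4, takes a point from world to camera coordinates). Camera axes: x right, y down, z forward; pixel columns grow to the right and rows downward; lengths in m; the calibration is good to about 2 mm. A picture is of the moment at which its call begins. There is no depth.
- finish_job(): hands the job in, once; it reports no verdict.
The state is a dict: "t": time; "joint_positions": joint angles; "joint_vel": joint speeds; "effort": joint torques, N m; "eef_pos": TCP position; "tool_rot": TCP orientation; "force": force on the tool from outside, world axes, zero at the start; "torque": the same for the moment, N m; "gripper_width": finger opening in m.
Only numpy, scipy, OpenCV 4.12 (cv2) and the standard library are available. Lean on these libraries where they do the work, as an engineer would, in place of code of your own. Each camera call takes 0.05 s, during which the arm holds its last target.

## Working session

There is one attempt and no reset: what is moved stays moved. The work goes in short steps, Python scripts to look and compute and a tool call to move; the robot and the scene stay as the last step left them, time stands still between calls to the robot, and variables do not carry over. Pictures are saved under pics/ and viewed, and the job is handed in when it is done.

Besides the shell and the picture viewer there is one more tool, called after "Emit:" as name(argument=value, ...) on one line, values as JSON. jog_arm: Moves the arm, as the interface text tells. Its arguments: {"type":"object","properties":{"motion":{"type":"array","items":{"type":"array","items":{"type":"array","items":{"type":"number"}}}},"squeeze":{"type":"number"}},"required":["motion"]}

```bash
mkdir -p pics
python3 - <<'E'
from station import readout, vision
import cv2
s=readout.get_state()
for k,v in s.items(): print(k,v)
for n in ("scene","top"):
    d=vision.snapshot(n); cv2.imwrite(f"pics/{n}0.png",d["image"][:,:,::-1]); print(d["camera_matrix"],d["camera_from_world"])
E
```

```text
t 0.0
joint_positions [ 1.15499929e+00  2.87125928e-01  1.57821968e+00  1.59989571e-05
  1.27857728e+00 -1.49983264e-01]
joint_vel [-9.32157692e-04  1.46246886e-03 -1.30908531e-03  3.36238567e-05
 -2.00285326e-03 -1.33335617e-04]
effort [-1.25900737e-03 -4.05976260e+01 -2.92625999e+01 -1.97887061e-04
  5.86518217e-03 -1.38714213e-05]
eef_pos [0.17700246 0.65068643 0.22995056]
tool_rot [[-9.64877659e-01  2.62697909e-01 -9.55241852e-04]
 [ 2.62699395e-01  9.64875386e-01 -2.12549808e-03]
 [ 3.63325448e-04 -2.30178707e-03 -9.99997285e-01]]
force [ 0.01953103 -0.75818404 -0.61806215]
torque [-0.02940108 -0.03608315  0.0398219 ]
gripper_width 0.08580005738231446
[[401.6557942    0.         283.62732089]
 [  0.         401.6557942  204.36289794]
 [  0.           0.           1.        ]] [[-6.19636512e-01  7.84888711e-01 -5.50731441e-04  3.33448480e-01]
 [ 5.27293423e-01  4.15755954e-01 -7.41018645e-01 -2.31660203e-01]
 [-5.81388200e-01 -4.59452606e-01 -6.71484225e-01  1.38079878e+00]
 [ 0.00000000e+00  0.00000000e+00  0.00000000e+00  1.00000000e+00]]
[[436.16455199   0.         273.77160917]
 [  0.         436.16455199 203.4024417 ]
 [  0.           0.           1.        ]] [[-7.49857144e-04 -9.99983353e-01  5.72109411e-03 -1.27619127e-02]
 [-9.97640194e-01  3.55294788e-04 -6.86579778e-02  5.27144844e-01]
 [ 6.86548022e-02 -5.75907711e-03 -9.97623853e-01  1.18228972e+00]
 [ 0.00000000e+00  0.00000000e+00  0.00000000e+00  1.00000000e+00]]
```

View pics/scene0.png

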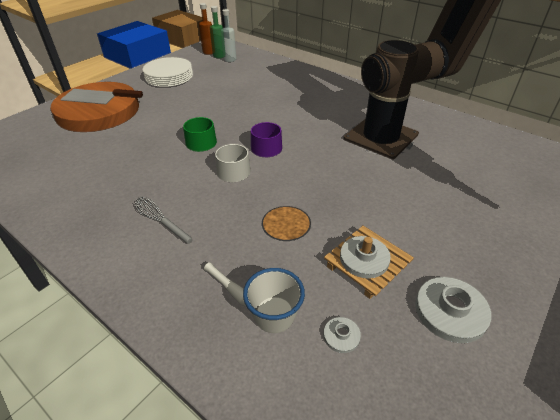

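View pics/top0.png

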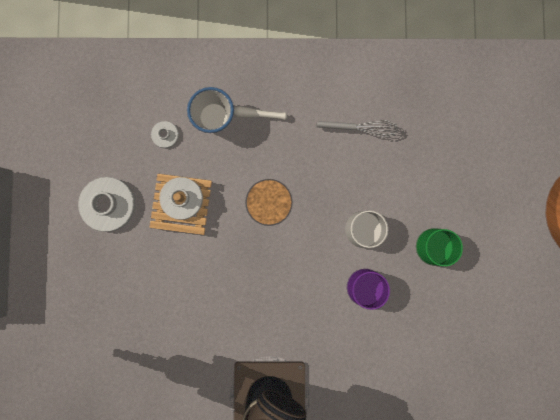

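The scene view shows the white tub at about (233,162), the cork at (287,222) and the nested lids on the shelf at (366,252). The top view has the cork at (269,202), the tub rim at (368,230) and the lids at (180,198). The green and purple tubs, plus the small and large lids, are decoys. Next I'll measure positions.

```bash
cat > h.py <<'E'
import numpy as np, cv2
from station import readout, vision
def ray(d,uv,z):
    K=d["camera_matrix"];T=d["camera_from_world"];R=T[:3,:3];t=T[:3,3]
    uv=np.atleast_2d(np.asarray(uv,float))
    r=np.c_[(uv-K[[0,1],[2,2]])/K[[0,1],[0,1]],np.ones(len(uv))]@R   # world dirs
    c=-R.T@t
    return c+r*((z-c[2])/r[:,2])[:,None]
def proj(d,P):
    K=d["camera_matrix"];T=d["camera_from_world"]
    q=(np.atleast_2d(P)@T[:3,:3].T+T[:3,3])@K.T
    return q[:,:2]/q[:,2:]
def fitc(P):
    A=np.c_[2*P[:,:2],np.ones(len(P))];b=(P[:,:2]**2).sum(1)
    s=np.linalg.lstsq(A,b,rcond=None)[0]
    return s[:2],np.sqrt(s[2]+s[0]**2+s[1]**2)
def circ(d,mask,z,trim=4):
    cs,_=cv2.findContours(mask.astype(np.uint8),cv2.RETR_EXTERNAL,cv2.CHAIN_APPROX_NONE)
    c=max(cs,key=cv2.contourArea); c=cv2.convexHull(c)[:,0,:]
    P=ray(d,c,z)
    for _ in range(trim):
        ctr,r=fitc(P); e=abs(np.hypot(*(P[:,:2]-ctr).T)-r); P=P[e<=max(0.002,np.percentile(e,85))]
    return ctr,r,len(P)
def roi(m,u0,u1,v0,v1):
    o=np.zeros_like(m,bool); o[v0:v1,u0:u1]=m[v0:v1,u0:u1]>0; return o
def snap(name,fn=None,crop=None,k=1):
    d=vision.snapshot(name)
    if fn:
        im=d["image"][:,:,::-1]
        if crop: u0,u1,v0,v1=crop; im=im[v0:v1,u0:u1]
        cv2.imwrite("pics/"+fn,cv2.resize(im,None,fx=k,fy=k,interpolation=cv2.INTER_CUBIC))
    return d
E
python3 - <<'E'
from h import *
d=snap("top","t1.png",(100,440,60,310),2.3); hsv=cv2.cvtColor(d["image"],cv2.COLOR_RGB2HSV)
e=snap("scene","s1.png",(180,500,110,350),2.4); hs2=cv2.cvtColor(e["image"],cv2.COLOR_RGB2HSV)
for (x,y) in [(269,202),(368,213),(368,230),(165,198),(190,190),(180,198),(300,250),(103,190)]: print((x,y),hsv[y,x])
print("base? scale", ray(d,[[269,202],[368,230]],0))
cork=(hsv[:,:,1]>90)
print("cork top",circ(d,roi(cork,235,305,170,235),0))
cork2=(hs2[:,:,1]>90)
print("cork scene",circ(e,roi(cork2,250,320,195,250),0))
E
```

```text
(269, 202) [ 15 138 150]
(368, 213) [ 17  30 135]
(368, 230) [ 15  29 141]
(165, 198) [ 19  21 190]
(190, 190) [ 21  18 181]
(180, 198) [ 16 120 117]
(300, 250) [ 12  29 134]
(103, 190) [ 21  19 186]
base? scale [[ 5.32320115e-01  1.72894973e-04  0.00000000e+00]
 [ 4.54024033e-01 -2.75604228e-01  0.00000000e+00]]
cork top (array([0.53286895, 0.00126344]), np.float64(0.06205480379260841), 32)
cork scene (array([5.28947806e-01, 3.18376962e-04]), np.float64(0.06254863640860157), 25)
```

View pics/t1.png

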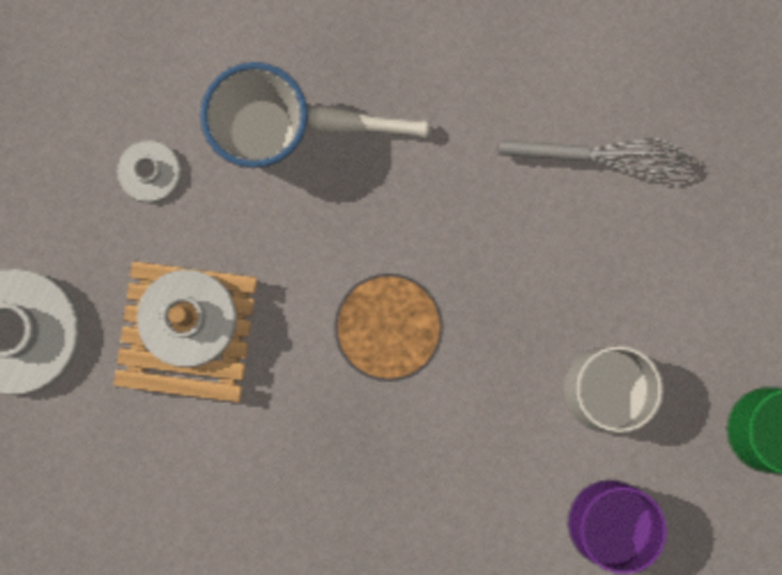

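View pics/s1.png

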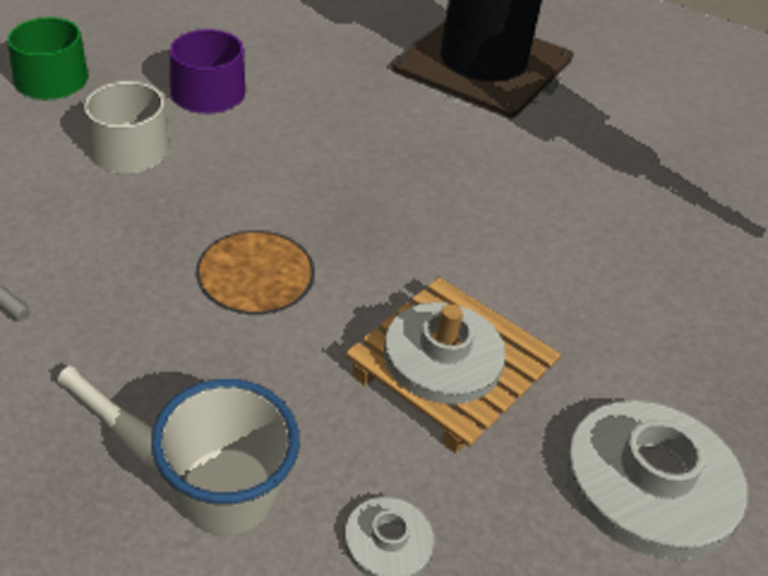

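The cork measures about (0.531, 0.001) with a 62 mm radius in both views, which matches the 124 mm given. Next are the tub rim, knob, cap and collar.

Run:
```python
from h import *
d=snap("top"); im=d["image"]; hsv=cv2.cvtColor(im,cv2.COLOR_RGB2HSV)
e=snap("scene"); hs2=cv2.cvtColor(e["image"],cv2.COLOR_RGB2HSV)
print(hsv[229,340:395,2]); print(hsv[205:256,369,2]); print(hsv[198,150:212].tolist()[::3])
rim=roi(hsv[:,:,2]>178,345,392,205,255); print("rim",circ(d,rim,0.07))
for t in (165,185,195): 
    print(t,circ(d,roi(hsv[:,:,2]>t,345,392,205,255),0.07))
cap=roi((hsv[:,:,1]<45)&(hsv[:,:,2]>150),155,208,176,222)
for z in (0.051,): print("cap",circ(d,cap,z))
kn=roi((hsv[:,:,1]>70),171,188,188,207)
cs=np.argwhere(kn); print("knob px",cs.mean(0)[::-1],len(cs), ray(d,[cs.mean(0)[::-1]],0.095))
k2=roi(hs2[:,:,1]>110,358,378,232,256); q=np.argwhere(k2); print(q.min(0),q.max(0))
for r in range(234,258): print(r,[int(x) for x in np.where(k2[r])[0]][:1],[int(x) for x in np.where(k2[r])[0]][-1:])
```

```text
[142 139 139 141 141 151 155 152 153 156 167 192 165 143 143 139 141 143
 143 141 143 143 139 143 144 142 141 140 141 142 142 142 140 142 156 191
 210 210 210 209 203 170 146 149 147 153 188 165 115  94  93  92  93  90
  88]
[142 143 139 140 139 161 190 107 116 138 142 144 141 140 140 141 141 140
 141 141 138 143 141 143 142 142 141 143 142 140 142 142 144 141 139 140
 140 140 141 136 133 156 169 106 102 135 140 144 144 140 138]
[[11, 30, 138], [16, 65, 142], [16, 125, 188], [16, 68, 187], [17, 19, 188], [22, 20, 187], [20, 21, 183], [24, 17, 151], [16, 121, 175], [16, 124, 181], [16, 120, 115], [14, 115, 89], [18, 47, 120], [23, 20, 113], [18, 20, 127], [16, 22, 127], [23, 18, 166], [20, 20, 154], [16, 116, 108], [12, 49, 94], [13, 33, 94]]
rim (array([ 0.45420894, -0.2608312 ]), np.float64(0.033443099562815326), 5)
165 (array([ 0.45232111, -0.26676496]), np.float64(0.029767217826538888), 6)
185 (array([ 0.45144857, -0.27259059]), np.float64(0.023818660815004916), 5)
195 (array([ 0.45507308, -0.25263142]), np.float64(0.039589767177953546), 5)
cap (array([0.54015951, 0.23745736]), np.float64(0.055422291816876475), 28)
knob px [179.0610687  197.16030534] 131 [[0.53804768 0.2312615  0.095     ]]
[232 358] [252 377]
234 [358] [376]
235 [358] [377]
236 [367] [377]
237 [366] [377]
238 [365] [377]
239 [364] [371]
240 [364] [371]
241 [364] [372]
242 [364] [371]
243 [363] [371]
244 [363] [371]
245 [363] [371]
246 [363] [371]
247 [362] [370]
248 [362] [370]
249 [360] [370]
250 [361] [370]
251 [362] [371]
252 [365] [371]
253 [] []
254 [] []
255 [] []
256 [] []
257 [] []
```

```bash
cat >> h.py <<'E'
def rimc(d,guess,z=0.07,r=0.049,band=6,thr=None,size=3):
    """rim circle: radial profile, outermost brightness peak near predicted circle"""
    V=cv2.cvtColor(d["image"],cv2.COLOR_RGB2HSV)[:,:,2].astype(np.float32)
    g=np.array(guess,float)
    for _ in range(3):
        pts=[]
        for a in np.linspace(0,2*np.pi,72,endpoint=False):
            rr=np.linspace(r-0.010,r+0.006,33)
            P=np.c_[g[0]+rr*np.cos(a),g[1]+rr*np.sin(a),np.full(33,z)]
            uv=proj(d,P).astype(np.float32)
            v=cv2.remap(V,uv[:,0],uv[:,1],cv2.INTER_LINEAR).ravel()
            i=int(v.argmax())
            if v[i]-np.median(v)>12 and 0<i<32: pts.append(P[i])
        P=np.array(pts)
        for _ in range(4):
            c,R=fitc(P); e=abs(np.hypot(*(P[:,:2]-c).T)-R); P=P[e<=max(0.0015,np.percentile(e,85))]
        g=c
    return c,R,len(P)
E
python3 - <<'E'
from h import *
d=snap("top"); e=snap("scene")
g=ray(d,[[368.7,229]],0.07)[0,:2]; print(g)
print("top",rimc(d,g)); print("scene",rimc(e,g))
# knob triangulation, collar
hs=cv2.cvtColor(d["image"],cv2.COLOR_RGB2HSV)
b=snap("top","t2.png",(150,215,170,240),9); snap("scene","s2.png",(330,400,225,285),9)
print("pred top px of knob top / collar top at cap ctr:",proj(d,[[.540,.2375,.099],[.540,.2375,.073],[.540,.2375,.051]]))
print("scene",proj(e,[[.540,.2375,.099],[.540,.2375,.073],[.540,.2375,.051]]))
E
```

```text
[ 0.45610809 -0.26197032]
top (array([ 0.45730738, -0.2616646 ]), np.float64(0.046634698844364206), 72)
scene (array([ 0.45460339, -0.2626905 ]), np.float64(0.046877203812953204), 61)
pred top px of knob top / collar top at cap ctr: [[176.30893393 196.27341357]
 [178.45982131 197.1147871 ]
 [180.20513042 197.79750853]]
scene [[367.09098803 239.72178667]
 [365.49377295 247.55835997]
 [364.1894527  253.95787458]]
```

View pics/t2.png

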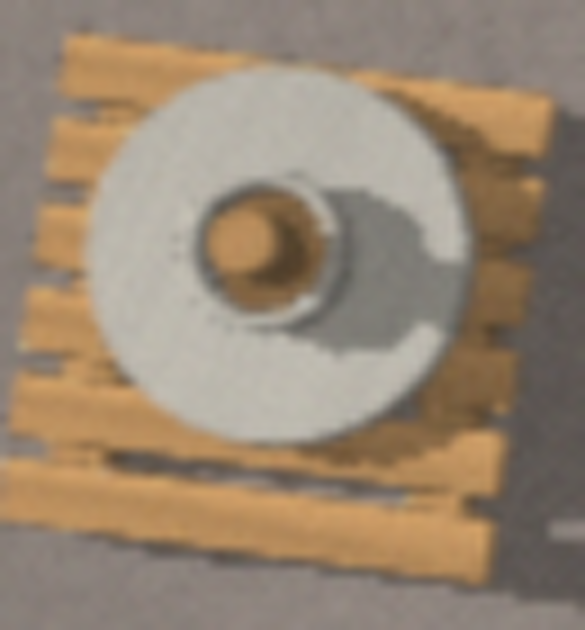

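View pics/s2.png

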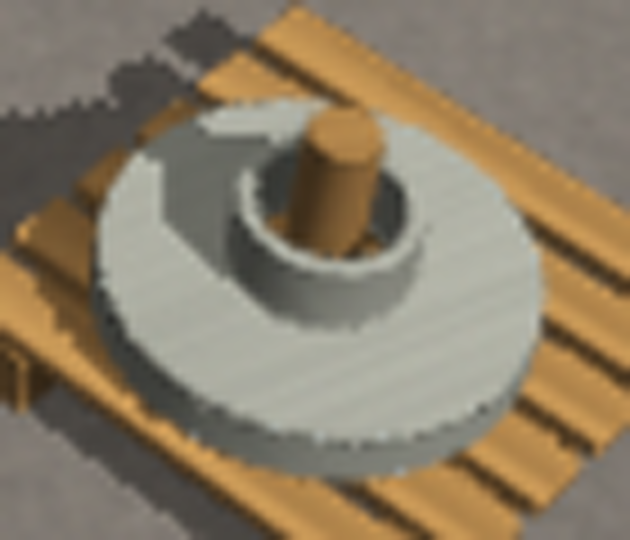

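```bash
cat >> h.py <<'E'
def tri(dd,uvs):
    A=[];B=[]
    for d,uv in zip(dd,uvs):
        Pm=d["camera_matrix"]@d["camera_from_world"][:3]
        for k in (0,1):
            r=uv[k]*Pm[2]-Pm[k]; A.append(r[:3]);B.append(-r[3])
    return np.linalg.lstsq(np.array(A),np.array(B),rcond=None)[0]
E
python3 - <<'E'
from h import *
d=snap("top"); e=snap("scene")
print(tri([d,e],[(176.8,196.3),(367.9,239.6)]))
print(ray(d,[(176.8,196.3)],.099),ray(e,[(367.9,239.6)],.099))
# collar top ring: zoom top (267,253), scene (330,205)
print(tri([d,e],[(150+267/9-.45,170+253/9-.45),(330+330/9-.45,225+205/9-.45)]))
s=readout.get_state();print(s['t'])
E
```

```text
[0.53930597 0.23743316 0.09873986]
[[0.53993121 0.23624048 0.099     ]] [[0.53856523 0.23872677 0.099     ]]
[0.5380701  0.23684552 0.07160547]
0.6
```

Emit:
jog_arm(motion=[[[75, 0, 0, 0, 1], [75, 0, 0, 0, 1], [75, 0, 0, 0, 1], [75, 0, 0, 0, 1], [75, 0, 0, 0, 1], [75, 0, 0, 0, 1], [75, 0, 0, 0, 1], [75, 0, 0, 0, 1], [75, 0, 0, 0, 1], [75, 0, 0, 0, 1], [75, 0, 0, 0, 1], [75, 0, 0, 0, 1], [75, 0, 0, 0, 1], [75, 0, 0, 0, 1], [75, 0, 0, 0, 1]]])

```text
t: 1.85
eef_pos: [0.1774, 0.6515, 0.2321]
tool_rot: [[0.336, 0.942, 0.0], [0.942, -0.336, 0.001], [0.001, 0.0, -1.0]]
force: [0.4, -0.2, 0.5]
gripper_width: 0.0748
```

```bash
cat >> h.py <<'E'
def legs(*pts,rot=None):
    s=readout.get_state(); p=np.array(s["eef_pos"]); R=np.array(s["tool_rot"]) if rot is None else rot
    print("t %.2f pos %s yaw_y %.1f tilt %.4f F %s w %.4f q %s"%(s["t"],p.round(4),np.degrees(np.arctan2(R[1,1],R[0,1])),np.arccos(-R[2,2]),np.round(s["force"],1),s["gripper_width"],np.round(s["joint_positions"],2)))
    for q in pts:
        q=np.array(q,float); v=R.T@(q-p); print("to",q.round(4),"mm",(v*1000).round(1),"units",(v/0.04).round(2)); p=q
E
python3 - <<'E'
from h import *
legs((0.45,0.35,0.25),(0.57,0.05,0.25),(0.5,-0.25,0.25),(0.433,-0.344,0.2),(0.433,-0.344,0.02))
d=snap("top")
hs=cv2.cvtColor(d["image"],cv2.COLOR_RGB2HSV)
for n,(h0,h1,box) in dict(green=(45,80,(405,470,220,275)),purple=(120,160,(340,395,262,315))).items():
    m=roi((hs[:,:,0]>h0)&(hs[:,:,0]<h1)&(hs[:,:,1]>90),*box); print(n,circ(d,m,0.035))
E
```

```text
t 1.85 pos [0.1774 0.6515 0.2321] yaw_y -19.7 tilt 0.0012 F [ 0.4 -0.2  0.5] w 0.0748 q [1.15 0.29 1.58 0.   1.28 1.5 ]
to [0.45 0.35 0.25] mm [-192.2  358.2  -18.1] units [-4.8   8.95 -0.45]
to [0.57 0.05 0.25] mm [-242.2  213.9   -0.3] units [-6.05  5.35 -0.01]
to [ 0.5  -0.25  0.25] mm [-306.1   35.    -0.4] units [-7.65  0.87 -0.01]
to [ 0.433 -0.344  0.2  ] mm [-111.1  -31.5   49.9] units [-2.78 -0.79  1.25]
to [ 0.433 -0.344  0.02 ] mm [ -0.2  -0.  180. ] units [-0.01 -0.    4.5 ]
green (array([ 0.41006906, -0.46090264]), np.float64(0.06009896426649911), 11)
purple (array([ 0.29651558, -0.26558067]), np.float64(0.056357338028115864), 18)
```

Emit:
jog_arm(motion=[[[75, 0, 0, 0, -0.6], [75, -0.4, 0.75, -0.04, 0], [75, -0.4, 0.75, -0.04, 0], [75, -0.4, 0.75, -0.04, 0], [75, -0.4, 0.75, -0.04, 0], [75, -0.4, 0.75, -0.04, 0], [75, -0.4, 0.75, -0.04, 0], [75, -0.4, 0.75, -0.04, 0], [75, -0.4, 0.75, -0.04, 0], [75, -0.4, 0.75, -0.04, 0], [75, -0.4, 0.75, -0.04, 0], [75, -0.4, 0.75, -0.04, 0], [75, -0.4, 0.75, -0.04, 0], [75, 0, 0, 0, 0]]])

```text
t: 3.07
eef_pos: [0.486, 0.3616, 0.2532]
tool_rot: [[0.236, 0.972, 0.005], [0.972, -0.236, 0.005], [0.006, 0.004, -1.0]]
force: [-0.4, -0.8, 0.4]
gripper_width: 0.0748
```

Run:
```python
from h import *
legs((0.57,0.05,0.25),(0.5,-0.25,0.25),(0.433,-0.344,0.2),(0.433,-0.344,0.02))
```

```text
t 3.07 pos [0.486  0.3616 0.2532] yaw_y -13.7 tilt 0.0069 F [-0.4 -0.8  0.4] w 0.0748 q [0.47 0.12 1.74 0.   1.28 0.71]
to [0.57 0.05 0.25] mm [-283.   155.2    2.2] units [-7.07  3.88  0.05]
to [ 0.5  -0.25  0.25] mm [-308.     2.8   -1.7] units [-7.7   0.07 -0.04]
to [ 0.433 -0.344  0.2  ] mm [-107.4  -43.1   49.2] units [-2.69 -1.08  1.23]
to [ 0.433 -0.344  0.02 ] mm [ -1.   -0.7 180. ] units [-0.03 -0.02  4.5 ]
```

Emit:
jog_arm(motion=[[[75, -0.8, 0.43, 0, 0], [75, -0.8, 0.43, 0, 0], [75, -0.8, 0.43, 0, 0], [75, -0.8, 0.43, 0, 0], [75, -0.8, 0.43, 0, 0], [75, -0.8, 0.43, 0, 0], [75, -0.8, 0.43, 0, 0], [75, -0.8, 0.43, 0, 0], [75, -0.8, 0.43, 0, 0], [75, -0.8, 0, 0, 0], [75, -0.8, 0, 0, 0], [75, -0.8, 0, 0, 0], [75, -0.8, 0, 0, 0], [75, -0.8, 0, 0, 0], [75, -0.8, 0, 0, 0], [75, -0.8, 0, 0, 0], [75, -0.8, 0, 0, 0], [75, -0.8, 0, 0, 0], [75, 0, 0, 0, 0], [75, 0, 0, 0, 0]]])

```text
t: 4.73
eef_pos: [0.513, -0.2568, 0.2511]
tool_rot: [[0.189, 0.982, 0.014], [0.982, -0.189, 0.009], [0.011, 0.012, -1.0]]
force: [-0.4, 0.7, 0.9]
gripper_width: 0.0747
```

Run:
```python
from h import *
legs((0.433,-0.344,0.12),(0.433,-0.344,0.02))
```

```text
t 4.73 pos [ 0.513  -0.2568  0.2511] yaw_y -10.9 tilt 0.0166 F [-0.4  0.7  0.9] w 0.0747 q [-0.65  0.04  1.81  0.02  1.28 -0.46]
to [ 0.433 -0.344  0.12 ] mm [-102.3  -63.6  129.1] units [-2.56 -1.59  3.23]
to [ 0.433 -0.344  0.02 ] mm [ -1.1  -1.2 100. ] units [-0.03 -0.03  2.5 ]
```

Emit:
jog_arm(motion=[[[75, -0.3, -0.2, 0.2, 0.4], [75, -0.3, -0.2, 0.2, 0.4], [75, -0.3, -0.2, 0.3, 0], [75, -0.3, -0.2, 0.3, 0], [75, -0.3, -0.2, 0.3, 0], [75, -0.3, -0.2, 0.3, 0], [75, -0.3, -0.1, 0.3, 0], [75, -0.3, -0.1, 0.3, 0], [75, -0.15, 0, 0.3, 0], [75, 0, 0, 0, 0], [75, 0, 0, 0, 0]]])

```text
t: 5.65
eef_pos: [0.4334, -0.3366, 0.143]
tool_rot: [[0.263, 0.965, 0.018], [0.965, -0.263, 0.011], [0.016, 0.014, -1.0]]
force: [0.3, 0.2, 0.3]
gripper_width: 0.0749
```

Run:
```python
from h import *
legs((0.431,-0.344,0.12),(0.431,-0.344,0.02))
snap("top","t3.png",(280,480,150,330),4);snap("scene","s3.png",(150,350,60,240),4)
```

```text
t 5.65 pos [ 0.4334 -0.3366  0.143 ] yaw_y -15.3 tilt 0.0212 F [0.3 0.2 0.3] w 0.0749 q [-0.85  0.1   1.97  0.02  1.08 -0.6 ]
to [ 0.431 -0.344  0.12 ] mm [-8.1 -0.7 22.8] units [-0.2  -0.02  0.57]
to [ 0.431 -0.344  0.02 ] mm [ -1.6  -1.4 100. ] units [-0.04 -0.04  2.5 ]
```

View pics/t3.png

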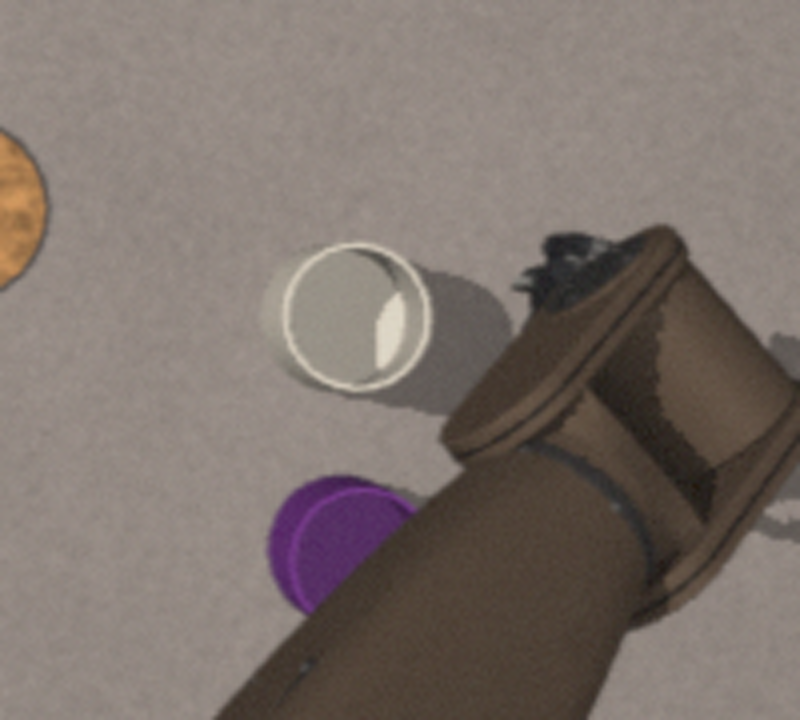

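The top view shows the gripper just beyond the tub (rim at zoomed (357,316)), in the gap behind it. Descending in that gap.

Emit:
jog_arm(motion=[[[75, -0.1, 0, 0.3, 0], [75, -0.1, 0, 0.3, 0], [75, 0, 0, 0.3, 0], [75, 0, 0, 0.3, 0], [75, 0, 0, 0.3, 0], [75, 0, 0, 0.3, 0], [75, 0, 0, 0.3, 0], [75, 0, 0, 0.2, 0], [75, 0, 0, 0.2, 0], [75, 0, 0, 0, 0], [75, 0, 0, 0, 0]]])

```text
t: 6.67
eef_pos: [0.4356, -0.3428, 0.0333]
tool_rot: [[0.259, 0.966, 0.02], [0.966, -0.26, 0.01], [0.015, 0.016, -1.0]]
force: [-0.3, 0.0, 0.0]
gripper_width: 0.0746
```

Run:
```python
from h import *
d=np.array([.274,.962,0])
t=np.array([.456,-.262,.018]); sp=np.array([.531,.001,.018])
legs(t-0.046*d, sp-0.046*d)
snap("top","t4.png",(280,480,150,330),4);snap("scene","s4.png",(150,350,60,240),4)
```

```text
t 6.67 pos [ 0.4356 -0.3428  0.0333] yaw_y -15.1 tilt 0.0222 F [-0.3  0.   0. ] w 0.0746 q [-0.86  0.27  2.    0.03  0.87 -0.62]
to [ 0.4434 -0.3063  0.018 ] mm [37.1 -2.2 15.9] units [ 0.93 -0.06  0.4 ]
to [ 0.5184 -0.0433  0.018 ] mm [273.4   4.1   4.2] units [6.84 0.1  0.1 ]
```

View pics/s4.png

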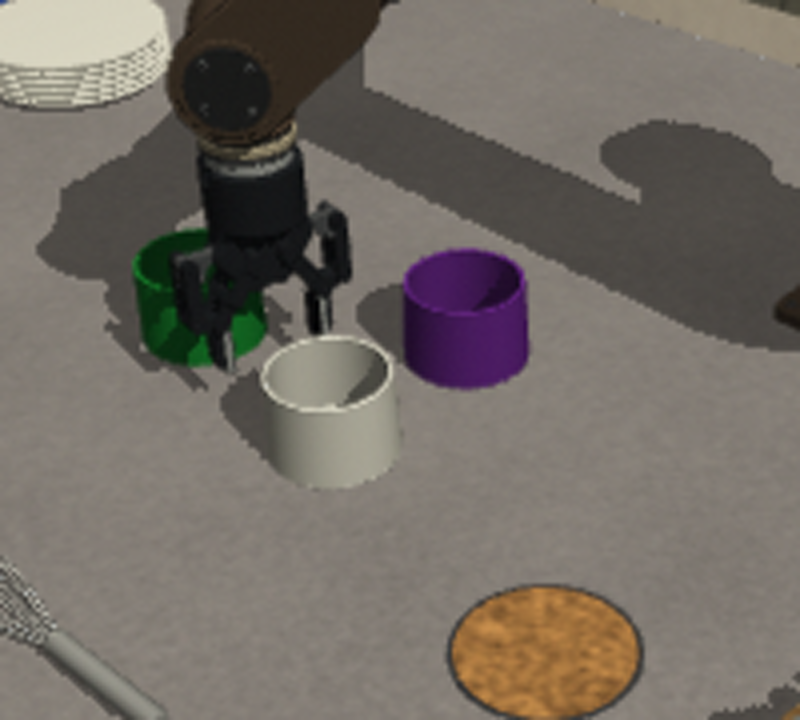

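Emit:
jog_arm(motion=[[[75, 0, 0, 0.2, 0], [75, 0, 0, 0.2, 0], [75, 0.2, 0, 0, 0.1], [75, 0.2, 0, 0, 0], [75, 0.2, 0, 0, 0], [75, 0.2, 0, 0, 0], [75, 0.2, 0, 0, 0], [75, 0.2, 0, 0, 0], [75, 0.2, 0, 0, 0], [75, 0.2, 0, 0, 0], [75, 0.2, 0, 0, 0], [75, 0.2, 0, 0, 0], [75, 0, 0, 0, 0]]])

```text
t: 7.85
eef_pos: [0.4611, -0.259, 0.0202]
tool_rot: [[0.269, 0.963, 0.024], [0.963, -0.269, 0.003], [0.01, 0.022, -1.0]]
force: [-0.6, 0.0, 0.7]
gripper_width: 0.0751
```

```bash
cat > tubm.py <<'E'
from h import *
import sys
d=snap("top","tt%s.png"%sys.argv[1],(200,440,130,310),3.3); e=snap("scene","ss%s.png"%sys.argv[1],(150,350,60,260),3)
g=np.array([float(sys.argv[2]),float(sys.argv[3])])
print("tub top",rimc(d,g)); print("tub scene",rimc(e,g))
legs()
E
python3 - <<'E'
from h import *
legs()
E
python3 tubm.py 5 0.47 -0.21
```

```text
t 7.85 pos [ 0.4611 -0.259   0.0202] yaw_y -15.6 tilt 0.0242 F [-0.6  0.   0.7] w 0.0751 q [-0.71  0.24  2.07  0.03  0.82 -0.46]
tub top (array([ 0.47345439, -0.21690808]), np.float64(0.04670917631853607), 41)
tub scene (array([ 0.47115635, -0.21676359]), np.float64(0.04680851518884612), 57)
t 7.95 pos [ 0.4611 -0.2601  0.0204] yaw_y -15.6 tilt 0.0244 F [ 0.4 -0.1  0. ] w 0.0749 q [-0.71  0.24  2.07  0.02  0.82 -0.46]
```

View pics/tt5.png

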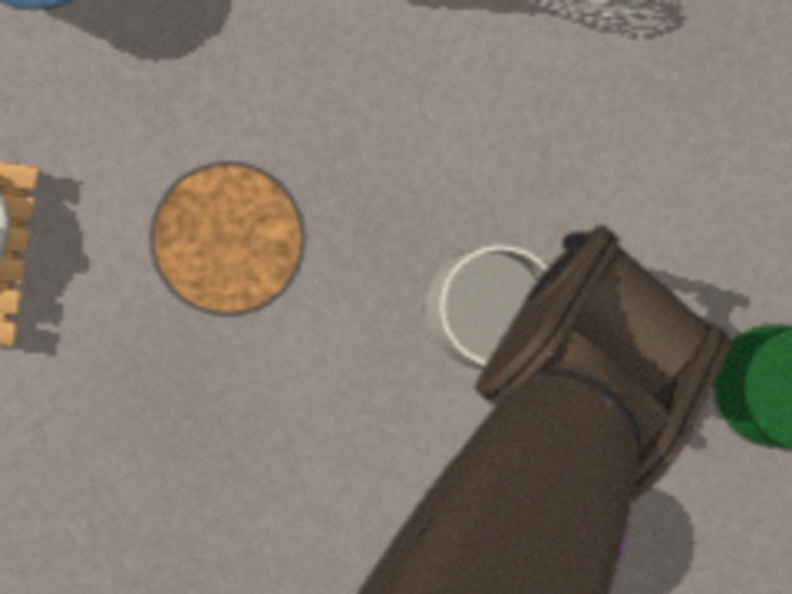

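View pics/ss5.png

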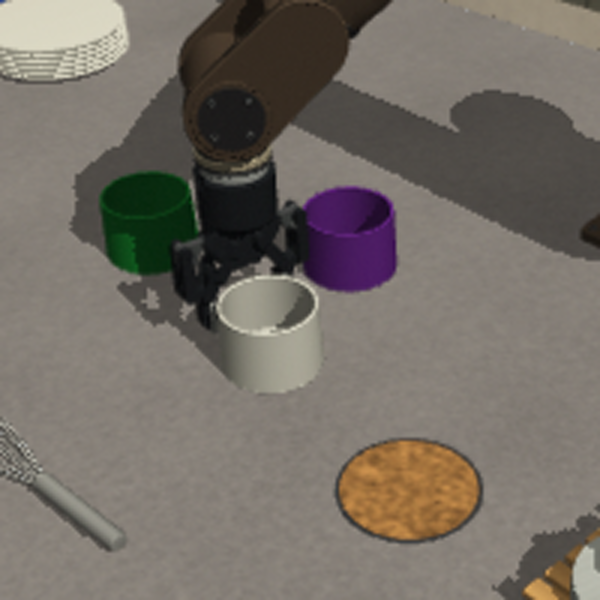

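Tub and fingers are moving together: the tub is now at (0.472,-0.217), 44 mm ahead of the TCP. I'll keep pushing.

Emit:
jog_arm(motion=[[[75, 0.2, 0, 0.01, 0], [75, 0.25, 0, 0.01, 0], [75, 0.25, 0, 0.01, 0], [75, 0.25, 0, 0.01, 0], [75, 0.25, 0, 0.01, 0], [75, 0.25, 0, 0.01, 0], [75, 0.25, 0, 0.01, 0], [75, 0.25, 0, 0.01, 0], [75, 0.25, 0, 0.01, 0], [75, 0.25, 0, 0.01, 0], [75, 0.25, 0, 0.01, 0], [75, 0.25, 0, 0.01, 0], [75, 0.25, 0, 0.01, 0], [75, 0.25, 0, 0.01, 0], [75, 0.25, 0, 0.01, 0], [75, 0.25, 0, 0.01, 0], [75, 0.2, 0, 0, 0], [75, 0.1, 0, 0, 0], [75, 0, 0, 0, 0]]])

```text
t: 9.53
eef_pos: [0.5163, -0.085, 0.02]
tool_rot: [[0.267, 0.963, 0.034], [0.964, -0.267, -0.01], [-0.001, 0.035, -0.999]]
force: [-0.6, -4.7, 4.2]
gripper_width: 0.0747
```

```bash
python3 tubm.py 6 0.515 -0.05
```

```text
tub top (array([ 0.51923854, -0.02464775]), np.float64(0.05090453028076483), 9)
tub scene (array([ 0.52577016, -0.04292314]), np.float64(0.04675353328800678), 64)
t 9.63 pos [ 0.5159 -0.0852  0.0197] yaw_y -15.6 tilt 0.0347 F [ 1.4 -0.7  0.2] w 0.0753 q [-0.36  0.22  2.09  0.    0.79 -0.09]
```

Emit:
jog_arm(motion=[[[75, 0.1, -0.02, 0, 0], [75, 0.13, -0.025, 0, 0], [75, 0.13, -0.025, 0, 0], [75, 0.13, -0.025, 0, 0], [75, 0.13, -0.025, 0, 0], [75, 0.13, -0.025, 0, 0], [75, 0.13, -0.025, 0, 0], [75, 0.1, -0.02, 0, 0], [75, 0, 0, 0, 0], [75, 0, 0, 0, 0]]])

```text
t: 10.47
eef_pos: [0.5196, -0.0425, 0.0193]
tool_rot: [[0.271, 0.962, 0.034], [0.963, -0.27, -0.01], [-0.001, 0.036, -0.999]]
force: [-0.8, -4.5, 3.9]
gripper_width: 0.0754
```

```bash
python3 tubm.py 7 0.53 -0.00
python3 - <<'E'
from h import *
R=np.array(readout.get_state()["tool_rot"]);print(R.round(3))
E
```

```text
tub top (array([ 0.5315271 , -0.00674572]), np.float64(0.05210302917369252), 21)
tub scene (array([ 5.29294742e-01, -2.08969283e-04]), np.float64(0.046713023277089524), 63)
t 10.57 pos [ 0.5195 -0.0425  0.0193] yaw_y -15.7 tilt 0.0357 F [ 1.5 -1.5  2.5] w 0.0751 q [-0.28  0.22  2.1   0.    0.79 -0.  ]
[[ 0.271  0.962  0.034]
 [ 0.962 -0.271 -0.01 ]
 [ 0.     0.036 -0.999]]
```

View pics/tt7.png

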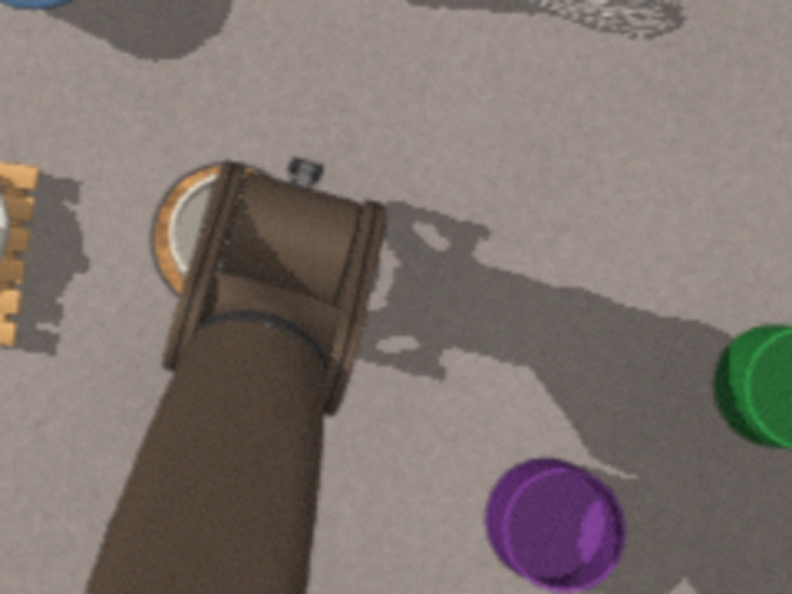

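View pics/ss7.png

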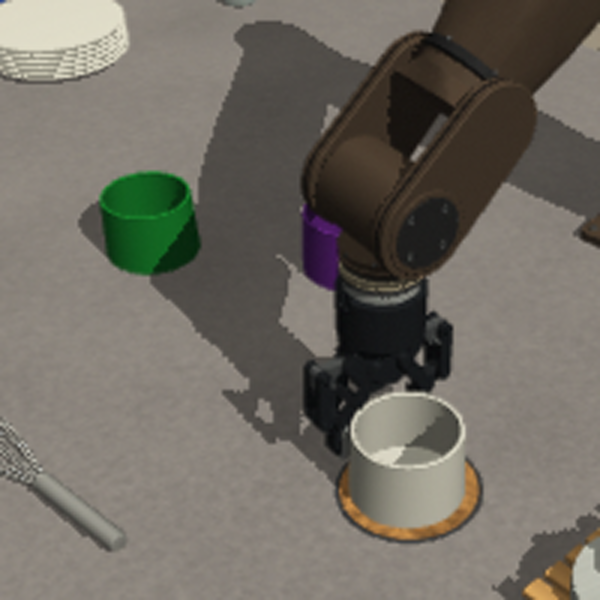

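The tub is centred on the cork: in the scene camera, tub (0.5293,-0.0002) against cork (0.5289,0.0003). I'll back off and rise.

Emit:
jog_arm(motion=[[[78, -0.2, 0, 0, 0], [78, -0.25, 0, 0, 0], [78, -0.25, 0, 0, 0], [78, -0.25, 0, 0, 0], [78, -0.25, 0, 0, 0], [78, -0.25, 0, 0, 0], [78, -0.2, 0, -0.2, 0], [70, 0, 0, -0.5, 0], [70, 0, 0, -0.5, 0], [70, 0, 0, -0.5, 0], [70, 0, 0, -0.5, 0], [70, 0, 0, -0.5, 0], [70, 0, 0, -0.5, 0], [70, 0, 0, -0.5, 0], [70, 0, 0, -0.5, 0], [70, 0, 0, -0.5, 0], [70, 0, 0, -0.3, 0], [70, 0, 0, 0, 0]]])

```text
t: 12.07
eef_pos: [0.4847, -0.1175, 0.2288]
tool_rot: [[0.282, 0.959, 0.022], [0.959, -0.283, 0.0], [0.006, 0.021, -1.0]]
force: [0.1, -0.9, 0.4]
gripper_width: 0.0701
```

```bash
python3 tubm.py 8 0.531 0.00
python3 - <<'E'
from h import *
R=np.array(readout.get_state()["tool_rot"]);print(R.round(3))
d=snap("top"); hsv=cv2.cvtColor(d["image"],cv2.COLOR_RGB2HSV)
print("cork",circ(d,roi(hsv[:,:,1]>90,235,305,170,235),0))
legs((0.539,0.237,0.23))
E
```

```text
tub top (array([ 0.53244317, -0.00058253]), np.float64(0.04680800827632533), 54)
tub scene (array([ 5.29265055e-01, -4.29749484e-04]), np.float64(0.046865286356155146), 65)
t 12.17 pos [ 0.4838 -0.1169  0.2259] yaw_y -16.4 tilt 0.0181 F [ 0.1  0.2 -0.9] w 0.0701 q [-0.45 -0.12  2.02  0.01  1.23 -0.16]
[[ 0.283  0.959  0.018]
 [ 0.959 -0.283  0.002]
 [ 0.007  0.017 -1.   ]]
cork (array([0.53292626, 0.00139687]), np.float64(0.06186101394768139), 30)
t 12.22 pos [ 0.4831 -0.1164  0.2244] yaw_y -16.4 tilt 0.0158 F [-0.5 -0.5 -0.2] w 0.0698 q [-0.45 -0.12  2.02  0.01  1.23 -0.16]
to [0.539 0.237 0.23 ] mm [354.9 -46.2  -3.6] units [ 8.87 -1.15 -0.09]
```

View pics/tt8.png

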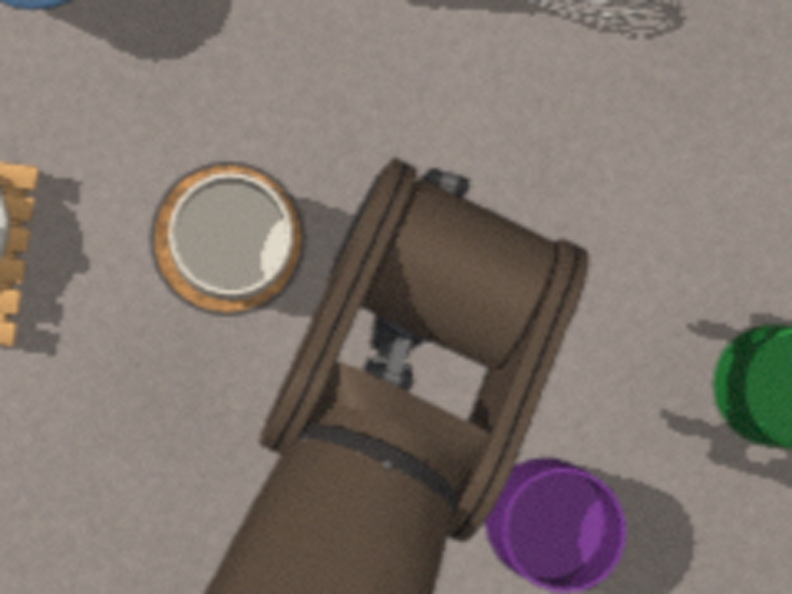

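Step 1 is met: top view shows the tub concentric with the cork, within 2 mm. Now over to the knob.

Emit:
jog_arm(motion=[[[45, 0.4, -0.05, 0, 0], [45, 0.55, -0.08, 0, 0], [45, 0.55, -0.08, 0, 0], [45, 0.55, -0.08, 0, 0], [45, 0.55, -0.08, 0, 0], [45, 0.55, -0.08, 0, 0], [45, 0.55, -0.08, 0, 0], [45, 0.55, -0.08, 0, 0], [45, 0.55, -0.08, 0, 0], [45, 0.55, -0.08, 0, 0], [45, 0.55, -0.08, 0, 0], [45, 0.55, -0.08, 0, 0], [45, 0.55, -0.08, 0, 0], [45, 0.55, -0.08, 0, 0], [45, 0.55, -0.08, 0, 0], [45, 0.3, -0.03, 0, 0], [45, 0, 0, 0, 0], [45, 0, 0, 0, 0], [45, 0, 0, 0, 0]]])

```text
t: 13.8
eef_pos: [0.5159, 0.2314, 0.1884]
tool_rot: [[0.286, 0.957, -0.049], [0.958, -0.287, 0.003], [-0.011, -0.048, -0.999]]
force: [-0.4, 0.2, -0.3]
gripper_width: 0.0449
```

Run:
```python
from h import *
R=np.array(readout.get_state()["tool_rot"]);print(R.round(3))
legs((0.539,0.237,0.135),(0.539,0.237,0.074))
```

```text
[[ 0.286  0.957 -0.049]
 [ 0.958 -0.287  0.003]
 [-0.011 -0.048 -0.999]]
t 13.80 pos [0.5159 0.2314 0.1884] yaw_y -16.7 tilt 0.0493 F [-0.4  0.2 -0.3] w 0.0449 q [0.24 0.11 1.86 0.02 1.22 0.52]
to [0.539 0.237 0.135] mm [12.5 23.1 52.2] units [0.31 0.58 1.31]
to [0.539 0.237 0.074] mm [ 0.7  2.9 60.9] units [0.02 0.07 1.52]
```

Tilt has grown to 0.05 rad after the fast sideways move. I'll try to unwind it with a fast move back and a slow return before grasping.

Emit:
jog_arm(motion=[[[45, -0.5, 0, 0, 0], [45, -0.6, 0, 0, 0], [45, -0.6, 0, 0, 0], [45, -0.6, 0, 0, 0], [45, -0.6, 0, 0, 0], [45, -0.3, 0, 0, 0], [45, 0, 0, 0, 0], [45, 0, 0, 0, 0]]])

```text
t: 14.47
eef_pos: [0.475, 0.0958, 0.1878]
tool_rot: [[0.295, 0.954, -0.052], [0.955, -0.295, 0.001], [-0.015, -0.05, -0.999]]
force: [0.6, 0.4, 0.2]
gripper_width: 0.045
```

Run:
```python
from h import *
R=np.array(readout.get_state()["tool_rot"]);print(R.round(3))
legs((0.539,0.237,0.185),(0.539,0.237,0.074))
```

```text
[[ 0.295  0.954 -0.052]
 [ 0.955 -0.295  0.001]
 [-0.015 -0.05  -0.999]]
t 14.47 pos [0.475  0.0958 0.1878] yaw_y -17.2 tilt 0.0523 F [0.6 0.4 0.2] w 0.0450 q [-0.01 -0.07  2.05  0.    1.22  0.29]
to [0.539 0.237 0.185] mm [153.9  19.5  -0.4] units [ 3.85  0.49 -0.01]
to [0.539 0.237 0.074] mm [  1.6   5.6 110.8] units [0.04 0.14 2.77]
```

Emit:
jog_arm(motion=[[[45, 0.2, 0, -0.5, 0], [45, 0.3, 0.04, -0.5, 0], [45, 0.3, 0.04, 0, 0], [45, 0.3, 0.04, 0, 0], [45, 0.3, 0.04, 0, 0], [45, 0.3, 0.04, 0, 0], [45, 0.3, 0.04, 0, 0], [45, 0.3, 0.04, 0, 0], [45, 0.3, 0.04, 0, 0], [45, 0.3, 0.04, 0, 0], [45, 0.3, 0.04, 0, 0], [45, 0.3, 0.04, 0, 0], [45, 0, 0, 0, 0], [45, 0, 0, 0, 0]]])

```text
t: 15.63
eef_pos: [0.5378, 0.2382, 0.2167]
tool_rot: [[0.294, 0.954, -0.064], [0.956, -0.294, -0.0], [-0.019, -0.061, -0.998]]
force: [0.4, 0.3, 0.5]
gripper_width: 0.045
```

Run:
```python
from h import *
s=readout.get_state();print(np.array(s["tool_rot"]).round(3), np.array(s["joint_vel"]).round(3))
legs((0.539,0.237,0.185),(0.539,0.237,0.074))
```

```text
[[ 0.294  0.954 -0.064]
 [ 0.956 -0.294 -0.   ]
 [-0.019 -0.061 -0.998]] [ 0.019  0.024 -0.021  0.005 -0.004  0.009]
t 15.63 pos [0.5378 0.2382 0.2167] yaw_y -17.2 tilt 0.0643 F [0.4 0.3 0.5] w 0.0450 q [0.24 0.14 1.77 0.02 1.29 0.53]
to [0.539 0.237 0.185] mm [-0.2  3.5 31.6] units [-0.01  0.09  0.79]
to [0.539 0.237 0.074] mm [  2.1   6.8 110.8] units [0.05 0.17 2.77]
```

Emit:
jog_arm(motion=[[[45, 0, 0, 0.7, 0], [45, 0, 0, 0.7, 0], [45, 0, 0, 0, 0], [45, 0, 0, 0, 0], [45, 0, 0, 0, 0]]])

```text
t: 16.05
eef_pos: [0.5358, 0.2376, 0.1627]
tool_rot: [[0.295, 0.954, -0.06], [0.955, -0.295, -0.0], [-0.018, -0.057, -0.998]]
force: [-0.5, -0.8, -0.1]
gripper_width: 0.0449
```

Run:
```python
from h import *
s=readout.get_state();print(np.array(s["tool_rot"]).round(3), np.array(s["joint_vel"]).round(3))
legs((0.539,0.237,0.185),(0.539,0.237,0.074))
```

```text
[[ 0.295  0.954 -0.06 ]
 [ 0.955 -0.295 -0.   ]
 [-0.018 -0.057 -0.998]] [-0.007 -0.013 -0.019 -0.002  0.011 -0.   ]
t 16.05 pos [0.5358 0.2376 0.1627] yaw_y -17.2 tilt 0.0599 F [-0.5 -0.8 -0.1] w 0.0449 q [0.24 0.19 1.83 0.02 1.19 0.53]
to [0.539 0.237 0.185] mm [ -0.    1.9 -22.4] units [-0.    0.05 -0.56]
to [0.539 0.237 0.074] mm [  2.    6.3 110.8] units [0.05 0.16 2.77]
```

Emit:
jog_arm(motion=[[[45, 0, 0, 0, 1], [45, 0, 0, 0, 1], [45, 0, 0, 0, 1], [45, 0, 0, 0, 1], [45, 0, 0, 0, 1], [45, 0, 0, 0, 1], [45, 0, 0, 0, 1], [45, 0, 0, 0, 1], [45, 0, 0, 0, 1], [45, 0, 0, 0, 1], [45, 0, 0, 0, 1], [45, 0, 0, 0, 0.5], [45, 0, 0, 0, 0], [45, 0, 0, 0, 0]]])

```text
t: 17.22
eef_pos: [0.5493, 0.2368, 0.1939]
tool_rot: [[1.0, 0.002, -0.018], [0.002, -1.0, 0.009], [-0.018, -0.009, -1.0]]
force: [0.4, 0.3, -0.4]
gripper_width: 0.0451
```

Run:
```python
from h import *
s=readout.get_state();print(np.array(s["tool_rot"]).round(3), np.array(s["joint_vel"]).round(3))
legs((0.539,0.237,0.125),(0.539,0.237,0.074))
d=snap("top","t9.png",(120,260,130,260),5);snap("scene","s9.png",(300,440,160,300),5)
```

```text
[[ 1.     0.002 -0.018]
 [ 0.002 -1.     0.009]
 [-0.018 -0.009 -1.   ]] [-0.003 -0.019 -0.02  -0.001  0.006  0.007]
t 17.22 pos [0.5493 0.2368 0.1939] yaw_y -89.9 tilt 0.0205 F [ 0.4  0.3 -0.4] w 0.0451 q [0.23 0.16 1.8  0.01 1.2  1.8 ]
to [0.539 0.237 0.125] mm [-9.   0.4 69.1] units [-0.23  0.01  1.73]
to [0.539 0.237 0.074] mm [ 0.9  0.4 51. ] units [0.02 0.01 1.27]
```

View pics/s9.png

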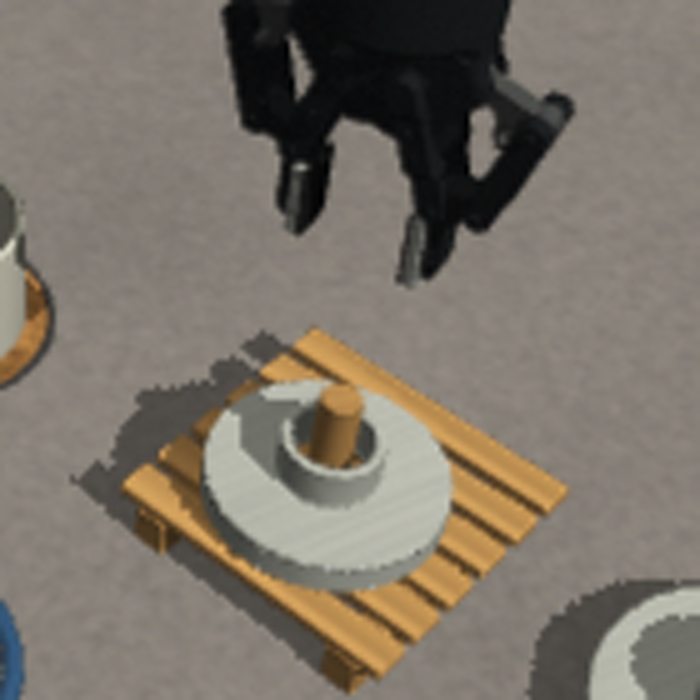

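Tool is above the knob with the jaw axis along y, and tilt is down to 0.02 rad. Descending.

Emit:
jog_arm(motion=[[[45, -0.04, 0, 0.2, 0], [45, -0.04, 0, 0.25, 0], [45, -0.04, 0, 0.25, 0], [45, -0.04, 0, 0.25, 0], [45, -0.04, 0, 0.25, 0], [45, -0.03, 0, 0.25, 0], [45, 0, 0, 0.15, 0], [45, 0, 0, 0, 0], [45, 0, 0, 0, 0]]])

```text
t: 18.07
eef_pos: [0.5351, 0.2368, 0.1197]
tool_rot: [[1.0, 0.004, -0.025], [0.005, -1.0, 0.007], [-0.025, -0.007, -1.0]]
force: [-0.4, -0.1, -0.2]
gripper_width: 0.0452
```

Run:
```python
from h import *
s=readout.get_state();print(np.array(s["tool_rot"]).round(3))
legs((0.539,0.237,0.075))
d=snap("top","t10.png",(120,260,130,260),5);snap("scene","s10.png",(300,440,160,300),5)
```

```text
[[ 1.     0.004 -0.025]
 [ 0.005 -1.     0.007]
 [-0.025 -0.007 -1.   ]]
t 18.07 pos [0.5351 0.2368 0.1197] yaw_y -89.7 tilt 0.0262 F [-0.4 -0.1 -0.2] w 0.0452 q [0.24 0.22 1.88 0.01 1.07 1.8 ]
to [0.539 0.237 0.075] mm [ 5.   0.2 44.6] units [0.13 0.   1.12]
```

View pics/s10.png

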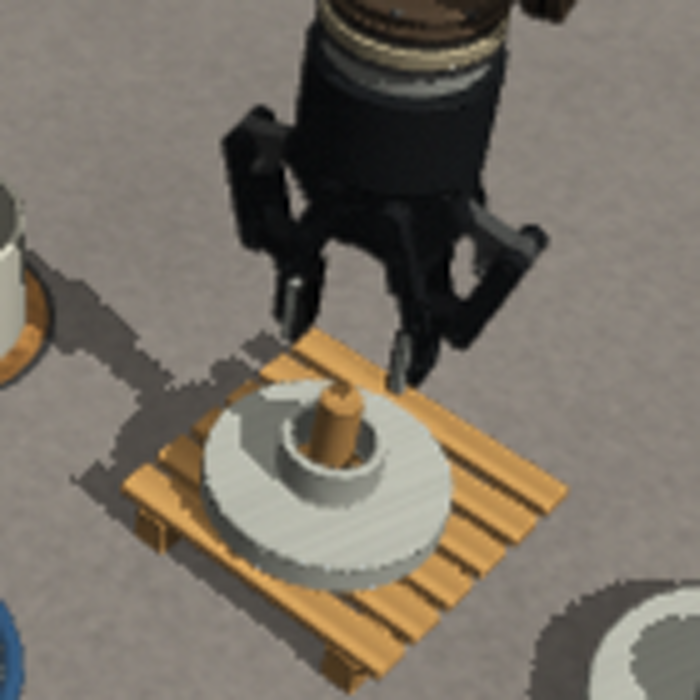

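Emit:
jog_arm(motion=[[[45, 0.03, 0, 0.15, 0], [45, 0.03, 0, 0.2, 0], [45, 0.03, 0, 0.2, 0], [45, 0.03, 0, 0.2, 0], [45, 0.01, 0, 0.15, 0], [45, 0, 0, 0.05, 0], [45, 0, 0, 0, 0], [45, 0, 0, 0, 0]]])

```text
t: 18.83
eef_pos: [0.5421, 0.2375, 0.0799]
tool_rot: [[1.0, 0.004, -0.02], [0.004, -1.0, 0.008], [-0.02, -0.008, -1.0]]
force: [0.4, -0.4, -0.5]
gripper_width: 0.0451
```

Run:
```python
from h import *
s=readout.get_state();print(np.array(s["tool_rot"]).round(3))
legs((0.539,0.237,0.075))
d=snap("top","t11.png",(120,260,130,260),5);snap("scene","s11.png",(300,440,160,300),5)
```

```text
[[ 1.     0.004 -0.02 ]
 [ 0.004 -1.     0.008]
 [-0.02  -0.008 -1.   ]]
t 18.83 pos [0.5421 0.2375 0.0799] yaw_y -89.8 tilt 0.0220 F [ 0.4 -0.4 -0.5] w 0.0451 q [0.24 0.28 1.88 0.02 1.   1.79]
to [0.539 0.237 0.075] mm [-3.   0.5  5. ] units [-0.07  0.01  0.12]
```

View pics/s11.png

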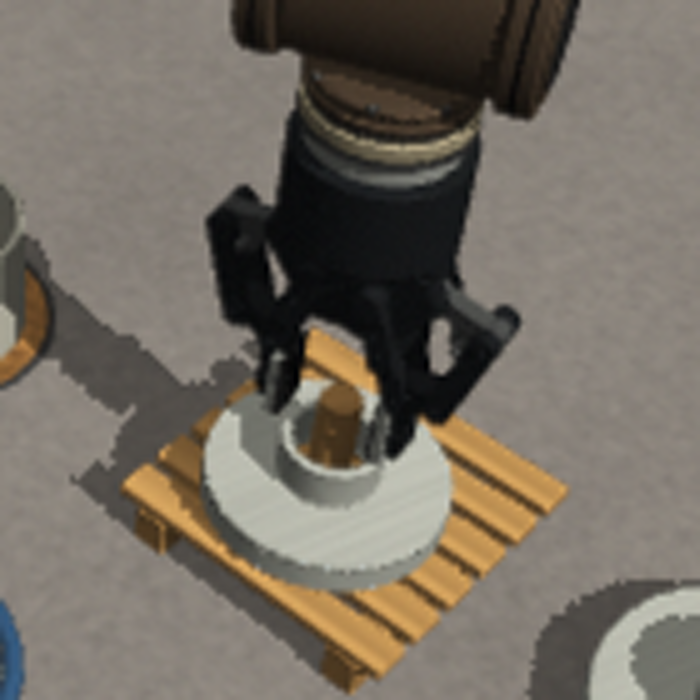

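The fingers straddle the knob symmetrically, just above the collar. I'll lower 4 mm and close.

Emit:
jog_arm(motion=[[[40, -0.06, 0, 0.1, 0], [32, 0, 0, 0, 0], [26, 0, 0, 0, 0], [15, 0, 0, 0, 0], [15, 0, 0, 0, 0], [15, 0, 0, 0, 0], [15, 0, 0, 0, 0], [15, 0, 0, 0, 0]]], squeeze=45)

```text
t: 19.6
eef_pos: [0.5401, 0.2381, 0.0774]
tool_rot: [[1.0, 0.005, -0.017], [0.005, -1.0, 0.009], [-0.017, -0.009, -1.0]]
force: [-1.0, 0.5, -0.8]
gripper_width: 0.0184
```

Run:
```python
from h import *
s=readout.get_state();print(np.array(s["tool_rot"]).round(3))
legs((0.539,0.237,0.075))
d=snap("top","t12.png",(120,260,130,260),5);snap("scene","s12.png",(300,440,160,300),5)
```

```text
[[ 1.     0.005 -0.017]
 [ 0.005 -1.     0.009]
 [-0.017 -0.009 -1.   ]]
t 19.60 pos [0.5401 0.2381 0.0774] yaw_y -89.7 tilt 0.0193 F [-1.   0.5 -0.8] w 0.0184 q [0.24 0.28 1.89 0.02 0.99 1.8 ]
to [0.539 0.237 0.075] mm [-1.1  1.1  2.4] units [-0.03  0.03  0.06]
```

View pics/s12.png

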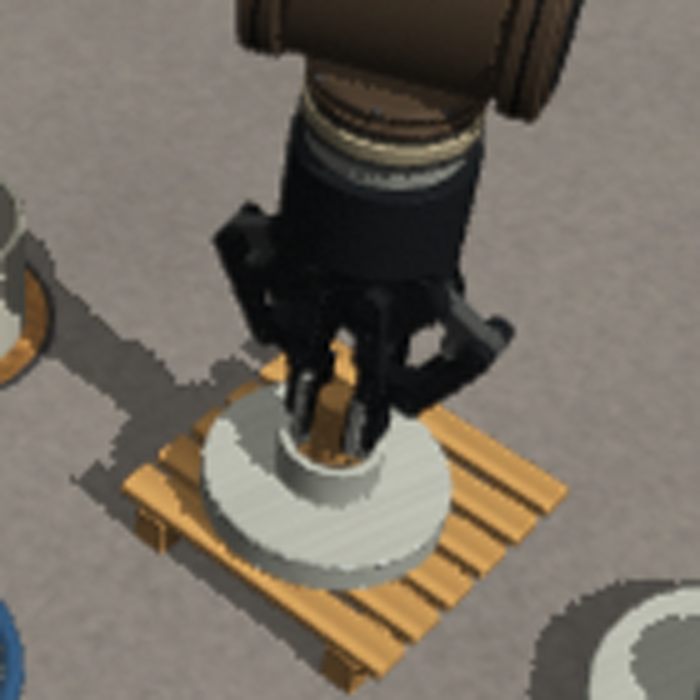

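Gripped at 18.4 mm. Lifting gently.

Emit:
jog_arm(motion=[[[15, 0, 0, 0, 0], [15, 0, 0, -0.08, 0], [15, 0, 0, -0.12, 0], [15, 0, 0, -0.15, 0], [15, 0, 0, -0.2, 0], [15, 0, 0, -0.2, 0], [15, 0, 0, -0.2, 0], [15, 0, 0, -0.2, 0], [15, 0, 0, -0.2, 0], [15, 0, 0, -0.2, 0], [15, 0, 0, -0.2, 0], [15, 0, 0, -0.15, 0], [15, 0, 0, -0.1, 0], [15, 0, 0, 0, 0], [15, 0, 0, 0, 0]]], squeeze=45)

```text
t: 20.95
eef_pos: [0.5405, 0.2367, 0.1655]
tool_rot: [[1.0, 0.004, -0.019], [0.005, -1.0, 0.009], [-0.019, -0.009, -1.0]]
force: [-0.2, 0.6, -3.5]
gripper_width: 0.0181
```

Run:
```python
from h import *
s=readout.get_state();print(np.array(s["tool_rot"]).round(3))
legs((0.532,0.0,0.155))
d=snap("top","t13.png",(120,320,130,260),4);snap("scene","s13.png",(250,440,140,300),4)
```

```text
[[ 1.     0.004 -0.019]
 [ 0.005 -1.     0.009]
 [-0.019 -0.009 -1.   ]]
t 20.95 pos [0.5405 0.2367 0.1655] yaw_y -89.7 tilt 0.0209 F [-0.2  0.6 -3.5] w 0.0181 q [0.24 0.17 1.84 0.01 1.15 1.8 ]
to [0.532 0.    0.155] mm [ -9.4 236.8   8.7] units [-0.24  5.92  0.22]
```

View pics/s13.png

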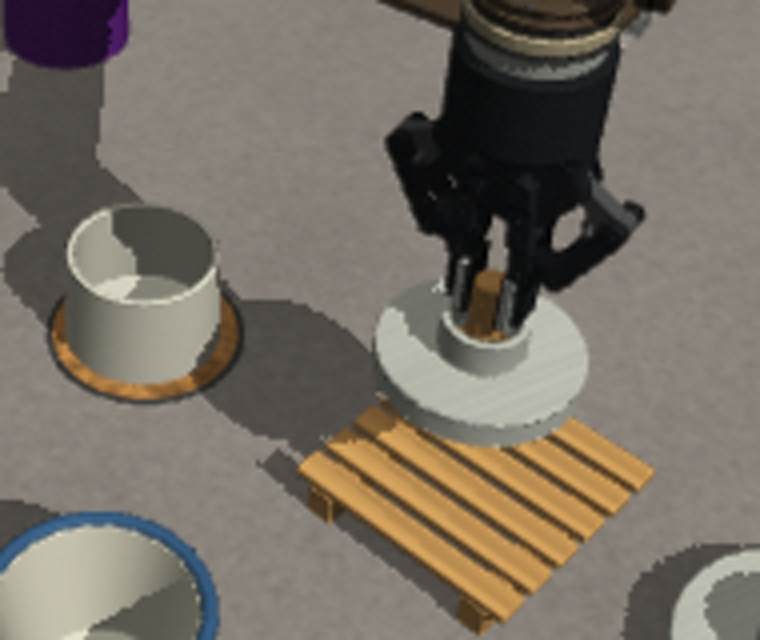

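Both lids are up and level, with about 3 N on the wrist. Traversing to the tub.

Emit:
jog_arm(motion=[[[15, 0, 0.1, 0, 0], [15, -0.01, 0.2, 0, 0], [15, -0.01, 0.3, 0, 0], [15, -0.01, 0.3, 0, 0], [15, -0.01, 0.3, 0, 0], [15, -0.01, 0.3, 0, 0], [15, -0.01, 0.3, 0, 0], [15, -0.01, 0.3, 0, 0], [15, -0.01, 0.3, 0, 0], [15, -0.01, 0.3, 0, 0], [15, -0.01, 0.3, 0, 0], [15, -0.01, 0.3, 0, 0], [15, -0.01, 0.3, 0, 0], [15, -0.01, 0.3, 0, 0], [15, -0.01, 0.3, 0, 0], [15, 0, 0.3, 0, 0], [15, 0, 0.3, 0, 0], [15, 0, 0.2, 0, 0], [15, 0, 0.1, 0, 0], [15, 0, 0, 0, 0]]])

```text
t: 22.72
eef_pos: [0.5326, 0.0065, 0.162]
tool_rot: [[1.0, -0.001, -0.022], [-0.001, -1.0, 0.006], [-0.022, -0.006, -1.0]]
force: [-0.5, -0.0, -2.9]
gripper_width: 0.0184
```

Run:
```python
from h import *
s=readout.get_state();print(np.array(s["tool_rot"]).round(3))
legs((0.532,0.0,0.145))
```

```text
[[ 1.    -0.001 -0.022]
 [-0.001 -1.     0.006]
 [-0.022 -0.006 -1.   ]]
t 22.72 pos [0.5326 0.0065 0.162 ] yaw_y -90.0 tilt 0.0229 F [-0.5 -0.  -2.9] w 0.0184 q [-0.18  0.05  1.97  0.    1.14  1.39]
to [0.532 0.    0.145] mm [-0.2  6.6 16.9] units [-0.    0.16  0.42]
```

Emit:
jog_arm(motion=[[[15, 0, 0.08, 0, 0], [15, 0, 0.06, 0.1, 0], [15, 0, 0, 0.15, 0], [15, 0, 0, 0.15, 0], [15, 0, 0, 0.15, 0], [15, 0, 0, 0.1, 0], [15, 0, 0, 0, 0], [15, 0, 0, 0, 0]]])

```text
t: 23.38
eef_pos: [0.531, 0.0026, 0.1319]
tool_rot: [[1.0, 0.001, -0.024], [0.002, -1.0, 0.007], [-0.024, -0.007, -1.0]]
force: [0.6, -0.2, -3.0]
gripper_width: 0.0186
```

Run:
```python
from h import *
s=readout.get_state();print(np.array(s["tool_rot"]).round(3))
legs((0.532,0.0,0.105))
d=snap("top","t14.png",(200,340,130,260),5);snap("scene","s14.png",(220,360,130,260),5)
```

```text
[[ 1.     0.001 -0.024]
 [ 0.002 -1.     0.007]
 [-0.024 -0.007 -1.   ]]
t 23.38 pos [0.531  0.0026 0.1319] yaw_y -89.9 tilt 0.0256 F [ 0.6 -0.2 -3. ] w 0.0186 q [-0.19  0.09  2.    0.    1.08  1.38]
to [0.532 0.    0.105] mm [ 1.6  2.8 26.9] units [0.04 0.07 0.67]
```

View pics/t14.png

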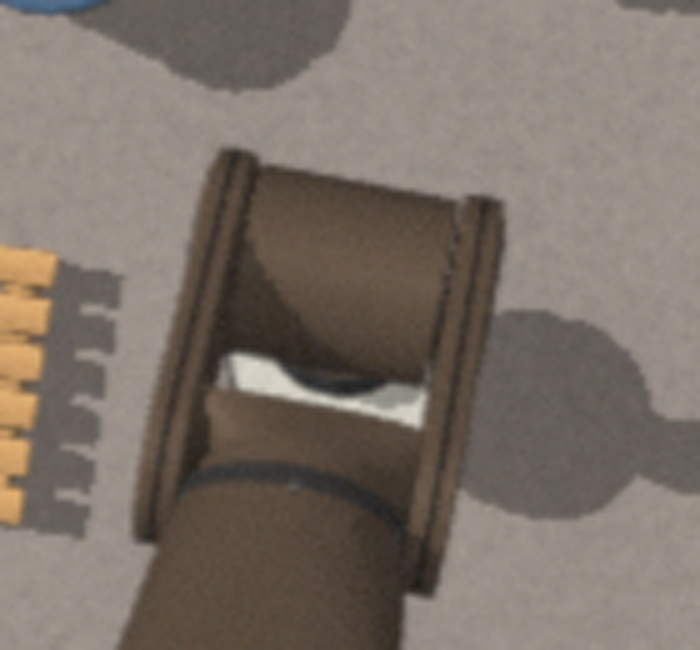

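View pics/s14.png

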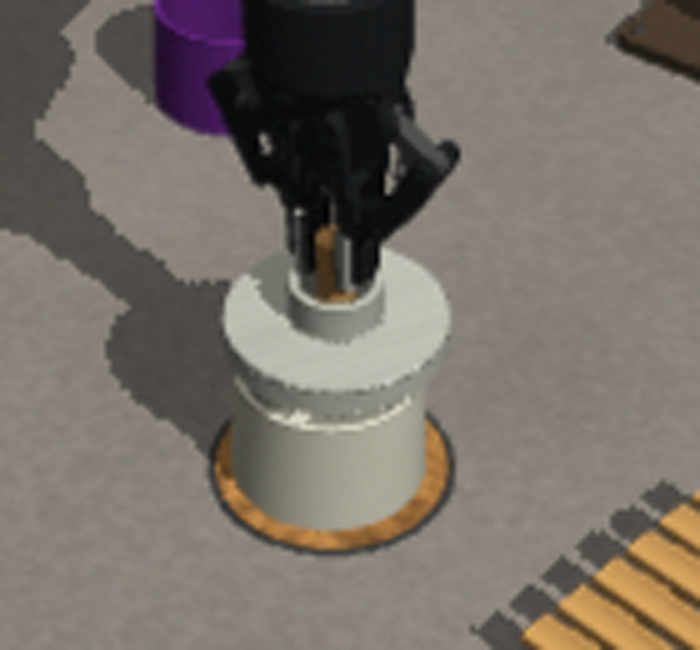

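The scene view shows the lids about 3 mm right of the tub axis, which agrees with the TCP being at y=+2.6 mm. I'll correct and lower slowly.

Emit:
jog_arm(motion=[[[15, 0.03, 0.07, 0.03, 0], [15, 0, 0, 0.1, 0], [15, 0, 0, 0.1, 0], [15, 0, 0, 0.1, 0], [15, 0, 0, 0.1, 0], [15, 0, 0, 0, 0], [15, 0, 0, 0, 0]]])

```text
t: 24.07
eef_pos: [0.533, -0.0007, 0.1143]
tool_rot: [[1.0, 0.001, -0.021], [0.001, -1.0, 0.007], [-0.021, -0.007, -1.0]]
force: [0.2, 0.0, -3.3]
gripper_width: 0.0185
```

Run:
```python
from h import *
s=readout.get_state();print(np.array(s["tool_rot"]).round(3))
legs((0.532,0.0,0.105))
snap("scene","s15.png",(220,360,130,260),5)
```

```text
[[ 1.     0.001 -0.021]
 [ 0.001 -1.     0.007]
 [-0.021 -0.007 -1.   ]]
t 24.07 pos [ 0.533  -0.0007  0.1143] yaw_y -89.9 tilt 0.0226 F [ 0.2  0.  -3.3] w 0.0185 q [-0.19  0.12  2.    0.    1.04  1.37]
to [0.532 0.    0.105] mm [-0.8 -0.6  9.4] units [-0.02 -0.02  0.23]
```

View pics/s15.png

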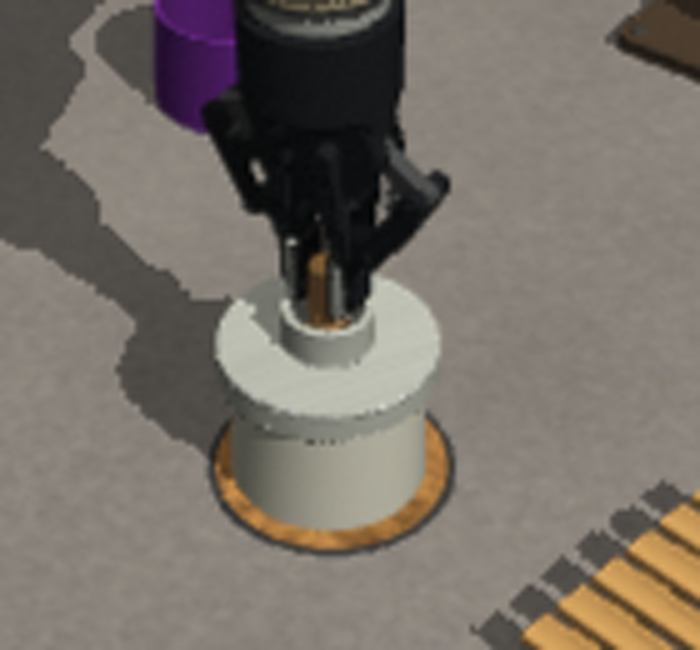

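Emit:
jog_arm(motion=[[[15, 0, 0, 0.06, 0], [15, 0, 0, 0.06, 0], [15, 0, 0, 0.06, 0], [15, 0, 0, 0.05, 0], [15, 0, 0, 0, 0], [15, 0, 0, 0, 0]]])

```text
t: 24.62
eef_pos: [0.5334, -0.0006, 0.1054]
tool_rot: [[1.0, 0.002, -0.02], [0.002, -1.0, 0.007], [-0.02, -0.007, -1.0]]
force: [-0.8, -0.5, -2.4]
gripper_width: 0.0183
```

Run:
```python
from h import *
legs((0.532,0.0,0.105))
snap("scene","s16.png",(220,360,130,260),5)
```

```text
t 24.62 pos [ 0.5334 -0.0006  0.1054] yaw_y -89.9 tilt 0.0211 F [-0.8 -0.5 -2.4] w 0.0183 q [-0.19  0.13  2.01  0.    1.02  1.37]
to [0.532 0.    0.105] mm [-1.4 -0.6  0.4] units [-0.04 -0.01  0.01]
```

View pics/s16.png

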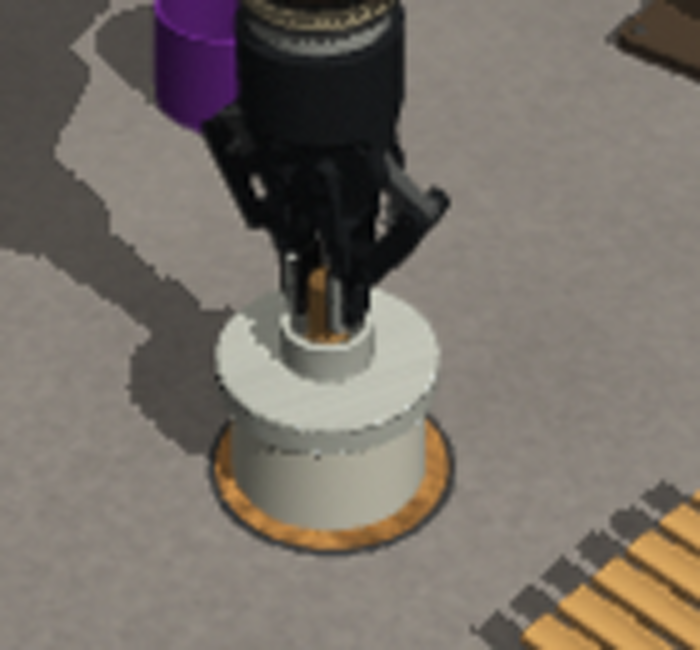

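Emit:
jog_arm(motion=[[[15, 0, 0, 0.03, 0], [15, 0, 0, 0.03, 0], [15, 0, 0, 0.03, 0], [15, 0, 0, 0, 0]]])

```text
t: 25.0
eef_pos: [0.5339, -0.0006, 0.1054]
tool_rot: [[1.0, 0.002, -0.02], [0.002, -1.0, 0.006], [-0.02, -0.006, -1.0]]
force: [0.3, 0.1, -3.1]
gripper_width: 0.0186
```

Run:
```python
from h import *
legs((0.532,0.0,0.105))
```

```text
t 25.00 pos [ 0.5339 -0.0006  0.1054] yaw_y -89.9 tilt 0.0213 F [ 0.3  0.1 -3.1] w 0.0186 q [-0.19  0.13  2.01  0.    1.02  1.38]
to [0.532 0.    0.105] mm [-1.9 -0.6  0.5] units [-0.05 -0.01  0.01]
```

Emit:
jog_arm(motion=[[[15, -0.02, 0, 0.06, 0], [15, -0.02, 0, 0.06, 0], [15, 0, 0, 0.06, 0]]])

```text
t: 25.25
eef_pos: [0.5346, -0.0005, 0.1051]
tool_rot: [[1.0, 0.002, -0.018], [0.003, -1.0, 0.006], [-0.018, -0.006, -1.0]]
force: [-8.4, 0.5, 13.3]
gripper_width: 0.0184
```

Run:
```python
from h import *
legs((0.532,0.0,0.105))
```

```text
t 25.25 pos [ 5.346e-01 -5.000e-04  1.051e-01] yaw_y -89.9 tilt 0.0186 F [-8.4  0.5 13.3] w 0.0184 q [-0.19  0.13  2.01  0.    1.02  1.37]
to [0.532 0.    0.105] mm [-2.6 -0.5  0.1] units [-0.06 -0.01  0.  ]
```

Wrist force turned positive at z=0.1051, which is the predicted seat height, so the lids are home. Releasing.

Emit:
jog_arm(motion=[[[19, 0, 0, 0, 0], [30, 0, 0, 0, 0], [45, 0, 0, 0, 0], [72, 0, 0, -0.05, 0], [72, 0, 0, -0.05, 0], [72, 0, 0, 0, 0], [72, 0, 0, 0, 0], [72, 0, 0, 0, 0]]])

```text
t: 25.92
eef_pos: [0.5371, -0.0012, 0.1099]
tool_rot: [[1.0, 0.002, -0.01], [0.002, -1.0, 0.005], [-0.01, -0.005, -1.0]]
force: [0.3, -0.5, -0.1]
gripper_width: 0.0723
```

Run:
```python
from h import *
s=readout.get_state();print(np.array(s["tool_rot"]).round(3))
e=snap("scene","s17.png",(220,360,130,260),5)
legs((0.532,0.0,0.078))
print(proj(e,[[.531,-.0005,.0],[.531,-.0005,.101],[.531,-.0005,.127]]))
```

```text
[[ 1.     0.002 -0.01 ]
 [ 0.002 -1.     0.005]
 [-0.01  -0.005 -1.   ]]
t 25.97 pos [ 0.537  -0.0012  0.1099] yaw_y -89.9 tilt 0.0113 F [ 0.  -0.5  0.7] w 0.0721 q [-0.19  0.13  2.    0.    1.02  1.37]
to [0.532 0.    0.078] mm [-4.7 -1.  31.9] units [-0.12 -0.03  0.8 ]
[[285.13648154 222.38898232]
 [285.21613327 193.67938034]
 [285.23840923 185.65025127]]
```

View pics/s17.png

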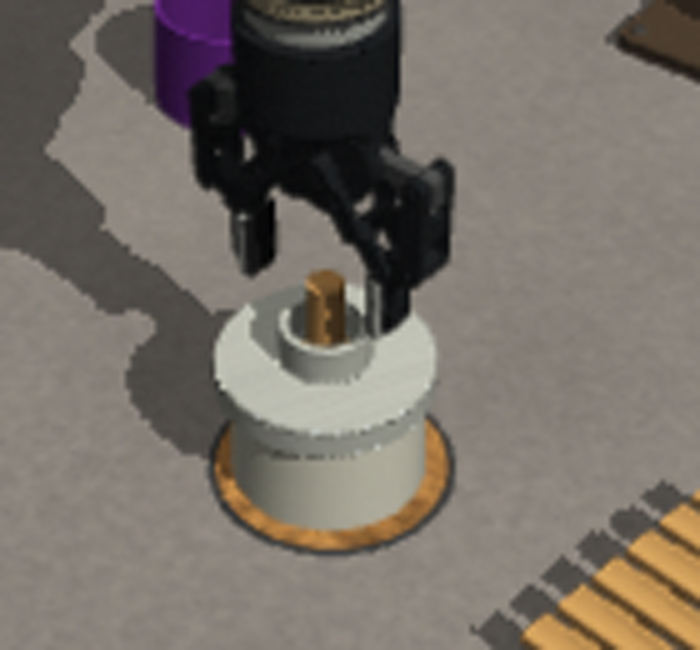

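Released. Knob top reads (285,185) against a predicted (285.2,185.7), so it is seated. Lowering around the collar.

Emit:
jog_arm(motion=[[[72, -0.03, 0, 0.1, 0], [72, -0.03, 0, 0.15, 0], [72, -0.03, -0.02, 0.15, 0], [72, -0.02, -0.01, 0.15, 0], [72, 0, 0, 0.15, 0], [72, 0, 0, 0.05, 0], [72, 0, 0, 0, 0], [72, 0, 0, 0, 0]]])

```text
t: 26.63
eef_pos: [0.5304, 0.0006, 0.0748]
tool_rot: [[1.0, 0.002, -0.014], [0.002, -1.0, 0.006], [-0.014, -0.006, -1.0]]
force: [0.1, 0.1, -0.4]
gripper_width: 0.0721
```

Run:
```python
from h import *
s=readout.get_state();print(np.array(s["tool_rot"]).round(3))
e=snap("scene","s18.png",(220,360,130,260),5)
legs((0.532,0.0,0.078))
```

```text
[[ 1.     0.002 -0.014]
 [ 0.002 -1.     0.006]
 [-0.014 -0.006 -1.   ]]
t 26.68 pos [0.5304 0.0006 0.0749] yaw_y -89.9 tilt 0.0146 F [-0.2  0.2  0.9] w 0.0719 q [-0.19  0.17  2.03  0.    0.96  1.38]
to [0.532 0.    0.078] mm [ 1.6  0.6 -3.1] units [ 0.04  0.01 -0.08]
```

View pics/s18.png

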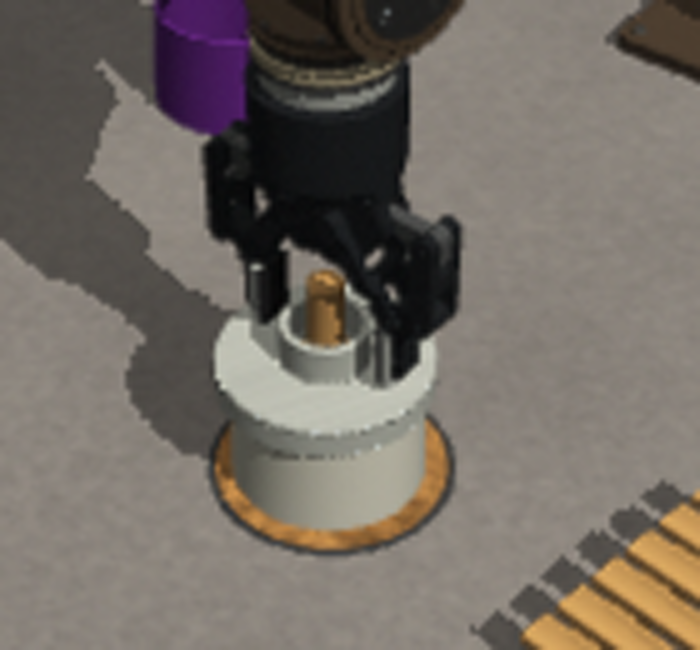

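Emit:
jog_arm(motion=[[[66, 0.03, 0, -0.07, 0], [60, 0.02, 0, 0, 0], [54, 0, 0, 0, 0], [42, 0, 0, 0, 0], [42, 0, 0, 0, 0], [42, 0, 0, 0, 0], [42, 0, 0, 0, 0], [42, 0, 0, 0, 0]]], squeeze=45)

```text
t: 27.35
eef_pos: [0.5337, 0.0004, 0.0795]
tool_rot: [[1.0, 0.002, -0.011], [0.002, -1.0, 0.005], [-0.011, -0.005, -1.0]]
force: [0.5, 0.9, -0.3]
gripper_width: 0.0461
```

Run:
```python
from h import *
e=snap("scene","s19.png",(220,360,130,260),5)
legs((0.532,0.0,0.18))
```

```text
t 27.40 pos [5.337e-01 4.000e-04 7.950e-02] yaw_y -89.9 tilt 0.0119 F [ 0.2  0.5 -1.2] w 0.0465 q [-0.19  0.16  2.03  0.    0.96  1.38]
to [0.532 0.    0.18 ] mm [-2.800e+00 -1.000e-01 -1.005e+02] units [-0.07 -0.   -2.51]
```

View pics/s19.png

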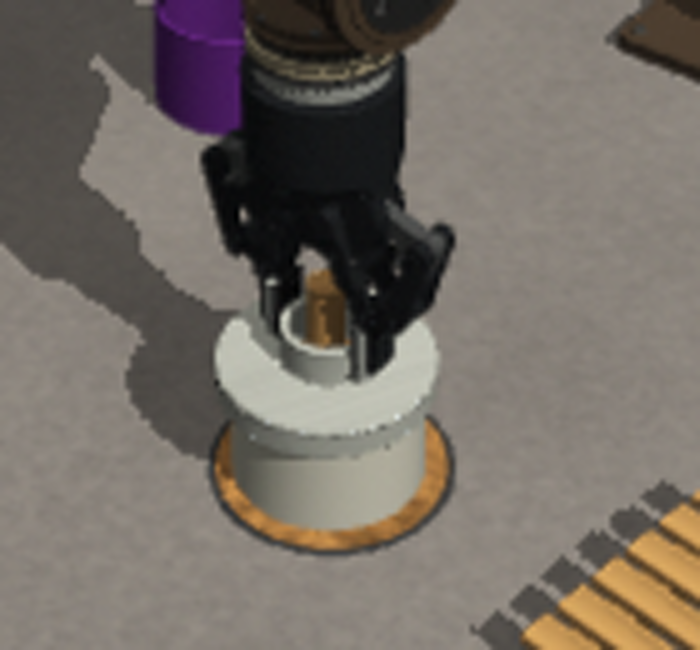

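Collar gripped (46.3 mm, the same small offset as on the knob). Lifting straight up.

Emit:
jog_arm(motion=[[[42, 0, 0, -0.05, 0], [42, 0, 0, -0.1, 0], [42, 0, 0, -0.12, 0], [42, 0, 0, -0.15, 0], [42, 0, 0, -0.15, 0], [42, 0, 0, -0.15, 0], [42, 0, 0, -0.2, 0], [42, 0, 0, -0.2, 0], [42, 0, 0, -0.2, 0], [42, 0, 0, -0.2, 0], [42, 0, 0, -0.2, 0], [42, 0, 0, -0.2, 0], [42, 0, 0, -0.2, 0], [42, 0, 0, -0.15, 0], [42, 0, 0, -0.1, 0], [42, 0, 0, -0.05, 0], [42, 0, 0, 0, 0], [42, 0, 0, 0, 0], [42, 0, 0, 0, 0]]], squeeze=45)

```text
t: 28.98
eef_pos: [0.5348, -0.0001, 0.1881]
tool_rot: [[1.0, 0.002, -0.009], [0.002, -1.0, 0.005], [-0.009, -0.005, -1.0]]
force: [-0.2, -0.1, -1.5]
gripper_width: 0.0467
```

Run:
```python
from h import *
s=readout.get_state();print(np.array(s["tool_rot"]).round(3),np.array(s["joint_vel"]).round(3))
e=snap("scene","s20.png",(200,380,90,260),4)
legs((0.532,0.0,0.18))
print(proj(e,[[.531,-.0005,.0],[.531,-.0005,.075],[.531,-.0005,.127],[.534,0,.19]]))
```

```text
[[ 1.     0.002 -0.009]
 [ 0.002 -1.     0.005]
 [-0.009 -0.005 -1.   ]] [ 0.001  0.005  0.008  0.     0.002 -0.001]
t 29.03 pos [ 5.347e-01 -1.000e-04  1.879e-01] yaw_y -89.9 tilt 0.0107 F [-0.4  0.3 -1.6] w 0.0466 q [-0.19  0.02  1.96  0.    1.17  1.38]
to [0.532 0.    0.18 ] mm [-2.7 -0.1  7.9] units [-0.07 -0.    0.2 ]
[[285.13648154 222.38898232]
 [285.19461842 201.43417649]
 [285.23840923 185.65025127]
 [284.674514   165.64437479]]
```

View pics/s20.png

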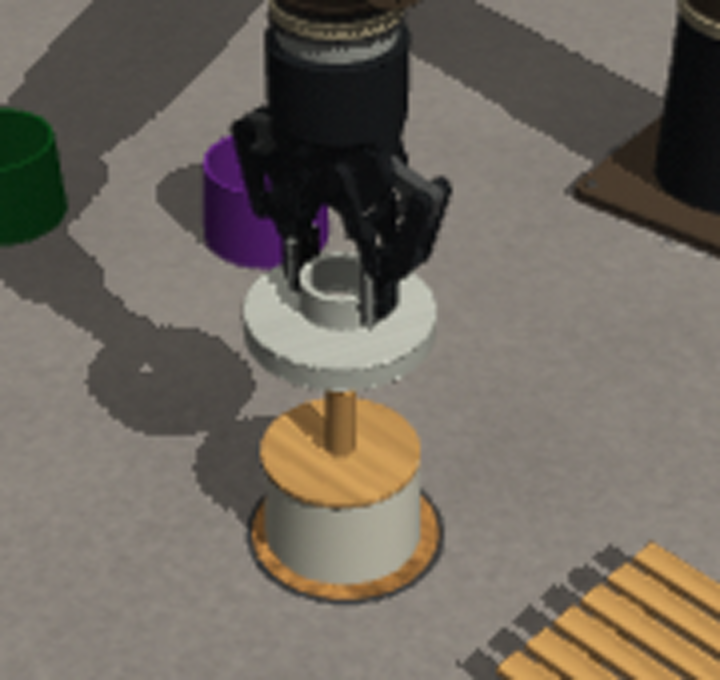

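Outer lid is held level about 108 mm above its seat, clear of the knob. The inner lid sits flat in the tub, which is concentric on the cork. One last numeric check, then I hand in.

Run:
```python
from h import *
from station import finish_job
e=snap("scene"); hs=cv2.cvtColor(e["image"],cv2.COLOR_RGB2HSV)
fl=roi((hs[:,:,1]>95)&(hs[:,:,2]>120),262,307,188,217); print("flange",circ(e,fl,.075))
old=cv2.imread("pics/scene0.png")[:,:,::-1].astype(int); df=abs(old-e["image"].astype(int)).max(2)
for n,(u0,u1,v0,v1) in dict(mortar=(240,308,265,335),pestle=(200,240,260,300),whisk=(130,195,195,245)).items(): print(n,"changed px",int((df[v0:v1,u0:u1]>40).sum()))
s=readout.get_state(); print(s["force"],s["gripper_width"],np.abs(s["joint_vel"]).max(),s["eef_pos"])
finish_job()
```

```text
flange (array([5.33224529e-01, 1.35273488e-04]), np.float64(0.05082210044266199), 18)
mortar changed px 0
pestle changed px 0
whisk changed px 0
[ 0.22236605 -0.43886942 -1.67333932] 0.04688830424613254 0.002004457729448134 [ 5.34684902e-01 -1.01747570e-04  1.87776382e-01]
the job is handed in; nothing more can be done
```

I finished every step of the task and handed the job in at about 29 s. No verdict came back, so what follows is from my own checks.

- **Tub:** I pushed it onto the cork with both fingers. After the push it was within about 2 mm of the cork's centre in both cameras.
- **Nested lids:** I carried them by the knob and lowered them until the wrist felt contact. That came at TCP height 0.1051 m, against a predicted 0.1054 m. After release, the knob top was within about 1 pixel of its expected seated position.
- **Outer lid:** I lifted it by the collar about 108 mm above its seat. It is held still: tool tilt is 0.01 rad, the grip opening is 47 mm, and the wrist carries about 1.6 N.
- **Inner lid:** It stayed seated. Its flange centre measured (0.533, 0.000) with a 51 mm radius, against the tub at about (0.531, 0.000).
- **Mortar, pestle and whisk:** The final scene picture shows no changed pixels around any of them compared with the start.

**Disagreements:**
- The two cameras differ by 2–4 mm in x, so I averaged them or compared positions within one view.
- Fast moves tilted the tool by up to 0.06 rad. It was down to about 0.02 rad by the time I gripped the knob, with the jaws turned so the remaining tilt would not tip the lids.

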